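# Load a power bank into the cycle-test bay through its sprung flap

### The job

Load the blue power bank into the grey cycle-test bay: push it end first along the loading rails, through the orange self-closing flap and gently on against the sprung carriage inside, until its tail has dropped down behind the sill, so that it lies flat on the bay floor, held there by the spring, and the flap has closed behind it. Do not ram the carriage to its end stop or press hard on the bay, leave the multimeter, blue reel, glue jar and black power brick where they are, and take the hand away at the end.

Things in the scene. Friction and masses are not known exactly. Their poses are not given: they have to be found in the camera images.
- power_bank: The part to load: blue power bank, a plain flat box 66 wide (x) by 125 long (y) by 15 high (z) mm, about 0.28 kg, lying flat. Origin at the centre of its underside; either end may go first.
- test_bay: Fixed grey box, clear roof, orange flap in its mouth. Origin on the desk below the closed flap, centred; x points inward through the mouth, z up. In this frame, mm: side walls y +-38 inside, +-44 outside, x -8 to +194, 74 high; foot strips out to y +-56. Lintel over the mouth x -2 to +4, underside z 65, roof top z 74. Bay floor z 1.5.
- bay_mouth (a point): Centre of the mouth at rail height (z 18 mm), below the closed flap. Axes as the bay. The loading rails: two flat aluminium strips, bay x -70 to +4, y 22 to 44 mm on each side, top z 18; between them a finger groove 44 wide, floor z 4. A hand gripping the bank's 66 mm sides does not fit between the walls; shut fingers do.
- sill (a point): Between the rails' inner ends (bay x +4, z 18 mm), where they step down to the floor at z 1.5: the sill. To drop, the tail must go 2 to 6 mm past it. The pushing finger's friction can hold the tail up: drag it down in the groove or press on its top until it lies on the floor. If let go too early, the carriage pushes the bank back on to the rails.
- home (a point): Where the power bank's origin lies when home: bay x +66, y 0, z 1.5 mm (tail against the sill's inner face, flat on the floor, top 1.5 mm below the rails).
- flap (a joint): Angle of the orange flap, 72 wide, 46 tall, 3 thick mm, hanging from a pin at bay x 0, z 66 mm: 0 = closed (upright), grows as it swings inward, stop at 1.5 rad. A weak spring (0.013 N m closed, 0.03 N m wide open: under 1 N at the edge) always closes it; it cannot swing outward.
- flap_edge (a point): Middle of the flap's lower edge; 2 mm above rail height when closed.
- carriage (a joint): Travel (m) of the green sprung carriage inside the bay: 0 = free, grows as it is pushed inward, end stop at 0.034. Spring: 2 N at 0, plus 200 N/m. About 0.015 with the power bank home, 0.016 to 0.022 just before the tail drops.
- carriage_face (a point): Middle of the carriage's front face (a plate 66 wide, z 4 to 48 mm); at bay x +113 mm when free.
- multimeter: Bystander: black and orange multimeter lying flat, 140 x 70 x 43 mm. Origin at the centre of its underside.
- solder_reel: Bystander: small reel of wire with blue flanges lying flat, 46 mm across, 18 high. Origin at the centre of its underside.
- glue_jar: Bystander: white jar with a black cap, 38 mm across, 50 high. Origin at the centre of its underside.
- power_brick: Bystander: black power brick lying flat, 48 x 104 x 31 mm. Origin at the centre of its underside.

How it is judged:
By the outcome, as a careful person would: the job done as asked, in the order asked, and still so for the second after the job is handed in, with the robot touching nothing.
It also fails if it takes over 54 s, if anything falls off the work surface, if the arm or the gripper's body presses on something with over 40 N, if the wrist force passes 120 N, or if a joint passes its speed limit or range.

### The arm

A 7-joint arm with a two-finger parallel gripper is mounted at the origin on a cart in front of the work surface, level with it; the furniture and walls round the work are solid. World frame = base frame: x ahead of the robot, y to its left, z up, the work surface at z = 0. Lengths are in m, angles in rad, forces in N, time in s.
With the tool pointing down it reaches from about 0.425 to 0.875 m from the base axis. Payload 9.9 kg.
Tool frame: the origin (TCP) lies midway between the tips of the shut fingers; the grasp point (between the pads) lies manip.hold_point_z behind it (manip.hold_point_z is the distance from the TCP to the grasp point, in m); z points along the fingers, y is the line along which they close (so a half turn about z gives the same grasp; the last joint's range is limited). The gripper opens to 85 mm and grips with 20 to 120 N. Pads are 22 mm wide; open, the fingers measure 114 mm over their backs; the gripper's body (76 mm by 85 mm) begins 54 mm behind the grasp point. The pads swing forward as they close: fully open they stand 13 mm farther back than shut.
Start: joints at [1.119, 0.576, 0.025, 1.437, -0.015, 1.129, -0.057], TCP at [0.243, -0.63, 0.231] pointing down, gripper open.
Joint ranges: [-2.76, 2.76], [-0.34, 2.15], [-1.52, 1.57], [0.19, 2.46], [-1.09, 4.23], [0.17, 1.99], [-2.82, 2.82]. Speed limits (rad/s): [2.22, 2.22, 3.01, 3.01, 3.14, 3.14, 3.14].

### API

Orientations are given as a 3x3 rotation matrix whose columns are the frame's x, y, z axes.
In Python, from bench import manip gives the robot as it stands.
- The arm moves only by the tool step_arm, never from a script. Its argument "targets" is a list of rows, each an object of numbers: "tx", "ty", "tz": the shift along the tool's x, y, z in cm; "ax", "ay", "az": the turn, a rotation vector about the tool's x, y, z in degrees; "jaw": the opening, from 0 (shut) to 1 (fully open). In form: [{"tx": .., "ty": .., "tz": .., "ax": .., "ay": .., "az": .., "jaw": ..}, ...]. A call has 1 to 12 rows; each row is the pose to reach, as a shift and turn from the pose commanded when the call began, along the tool's axes at that moment; what a row does not reach only later rows make up. A row lasts 1/12 s, in which the tool goes at most 41.7 mm and 7.16 degrees, less where a joint would pass 70% of its speed; a pose out of reach is approached as far as the arm can. A call with a gripper value outside its range is refused whole. The fingers move at their own pace and stop on an object; the grip force is fixed at half the most. Time passes only in rows, so rows that repeat a pose let the fingers close. It gives the time, the measured TCP pose, the force, the opening and the grip force at its end, in the units of the state.
- manip.read_state(): the state, without advancing time (a new reading comes with each control period).
- manip.capture(name): name is "side" or "top" or "wrist"; returns a dict with "image" (400x640x3 uint8, red, green, blue), "fx", "fy", "cx", "cy" (pixels), "rvec" (rotation vector, rad) and "tvec" (3), from world to camera coordinates, as OpenCV has them; the wrist camera has in their place "tool_from_camera" (4x4, takes a point from camera to tool coordinates, whose origin is the TCP and whose axes are the flange's). Camera axes: x right, y down, z forward; pixel columns grow to the right and rows downward; lengths in m; the calibration is good to about 2 mm. A picture is of the moment at which its call begins: read the wrist's pose just before it. There is no depth.
- manip.hand_in(): hands the job in; it is judged then, once.
The state is a dict: "clock": time; "q": joint angles; "joint_velocities": joint speeds; "effort": joint torques, N m; "ee_pos": TCP position; "orientation": TCP orientation; "ft_force": force on the tool from outside, world axes, zero at the start; "ft_torque": the same for the moment, N m; "grip_width": opening from 0.0 (shut) to 1.0 (fully open); "gripper_force": force on a finger pad.
Only numpy, scipy, OpenCV 4.12 (cv2) and the standard library are available. Lean on these libraries where they do the work, as an engineer would, in place of code of your own. Each camera call takes 0.05 s, during which the arm holds its last target. There are 200 camera calls.

## Working session

There is one attempt and no reset: what is moved stays moved. The work goes in short steps, Python scripts to look and compute and a tool call to move; the robot and the scene stay as the last step left them, time stands still between calls to the robot, and variables do not carry over. Pictures are saved under pics/ and viewed, at most 10 in all, crops included, and the job is handed in when it is done.

Besides the shell and the picture viewer there is one more tool, called after "Emit:" as name(argument=value, ...) on one line, values as JSON. step_arm: Moves the arm, as the interface text tells. Its arguments: {"type":"object","properties":{"targets":{"type":"array","items":{"type":"object","properties":{"tx":{"type":"number"},"ty":{"type":"number"},"tz":{"type":"number"},"ax":{"type":"number"},"ay":{"type":"number"},"az":{"type":"number"},"jaw":{"type":"number"}}}}},"required":["targets"]}

```bash
mkdir -p pics; python3 - <<'E'
from bench import manip
import cv2,pickle
s=manip.read_state();print(s['clock'],s['ee_pos'],s['orientation'],manip.hold_point_z,s['grip_width'])
for n in('top','side'):
    c=manip.capture(n);pickle.dump(c,open(f'pics/{n}.pkl','wb'));cv2.imwrite(f'pics/{n}0.png',c['image'][:,:,::-1])
E
```

```text
0.0 [ 0.24255368 -0.62941297  0.23043975] [[ 9.33103224e-01  3.59607973e-01 -6.92199636e-04]
 [ 3.59608627e-01 -9.33101970e-01  1.53261920e-03]
 [-9.47507596e-05 -1.67901288e-03 -9.99998586e-01]] 0.0187 1.002595779243758
```

View pics/top0.png

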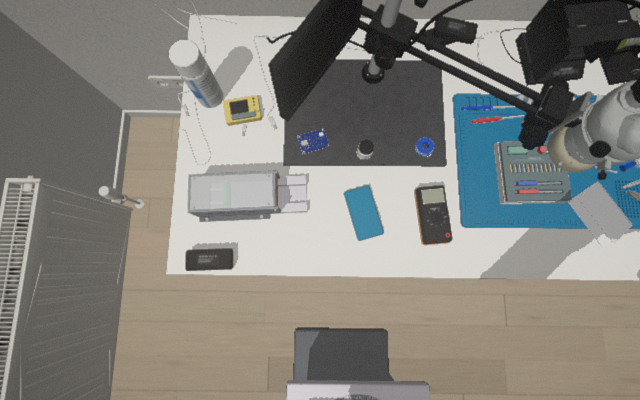

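View pics/side0.png

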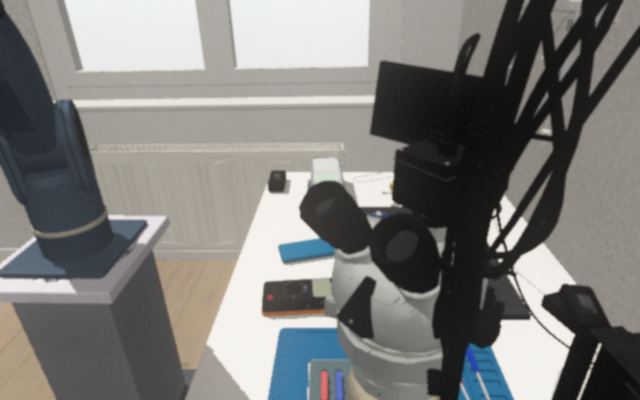

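The top view shows the bank at about (363,212) and the bay at (235,193), with its mouth facing right near (278,193). The rails run to (307,194). I'll enlarge that area.

```bash
python3 - <<'E'
import cv2
i=cv2.imread('pics/top0.png')[160:260,180:390]
cv2.imwrite('pics/c1.png',cv2.resize(i,None,fx=3.8,fy=3.8,interpolation=cv2.INTER_CUBIC))
E
cat > h.py <<'E'
import cv2,pickle,numpy as np
def ray(c,u,v,z):
    R=cv2.Rodrigues(np.array(c['rvec'],float))[0];t=np.array(c['tvec'],float).ravel()
    d=R.T@np.array([(u-c['cx'])/c['fx'],(v-c['cy'])/c['fy'],1]);o=-R.T@t
    return o+d*(z-o[2])/d[2]
def proj(c,P):
    K=np.array([[c['fx'],0,c['cx']],[0,c['fy'],c['cy']],[0,0,1.]])
    return cv2.projectPoints(np.array(P,float).reshape(-1,3),np.array(c['rvec'],float),np.array(c['tvec'],float),K,None)[0][:,0]
E
```

```text
(no output)
```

View pics/c1.png

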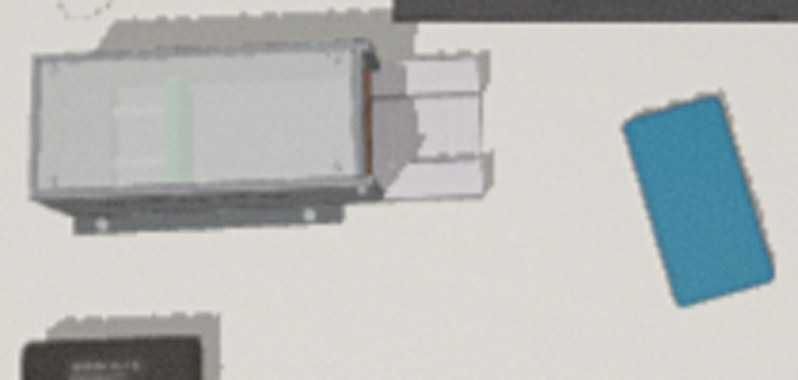

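```bash
cat > m.py <<'E'
import cv2,pickle,numpy as np
from scipy.optimize import least_squares
from h import *
c=pickle.load(open('pics/top.pkl','rb'))
f=lambda p:np.array(p)/3.8+[180-.37,160-.37]
def fit(model,px,x0):
    def T(x):
        C,S=np.cos(x[2]),np.sin(x[2]);m=np.array(model)/1000
        return np.c_[x[0]+C*m[:,0]-S*m[:,1],x[1]+S*m[:,0]+C*m[:,1],m[:,2]]
    r=least_squares(lambda x:(proj(c,T(x))-f(px)).ravel(),x0)
    print(np.round(r.x,4),np.rad2deg(r.x[2]),'resid px',np.round(r.fun.reshape(-1,2),1).tolist());return r.x
# direct points
print([np.round(ray(c,*f(p),.015),4).tolist() for p in [(624,122),(720,93),(775,278),(679,307)]])
hsv=cv2.cvtColor(c['image'],cv2.COLOR_RGB2HSV)
m=cv2.inRange(hsv,(90,100,60),(115,255,255));m[:, :340]=0;m[:,390:]=0;m[:175]=0;m[245:]=0
r=cv2.minAreaRect(cv2.findNonZero(m));print(r)
print('ctr',ray(c,*r[0],.015))
b=fit([(-33,-62.5,15),(-33,62.5,15),(33,62.5,15),(33,-62.5,15)],[(680,307),(775,278),(720,93),(624,122)],[.6,-.1,0.2])if 0 else None
pts=[(-70,44,18),(-70,-44,18),(-70,22,18),(-70,-22,18),(194,44,74),(194,-44,74)]
# inward=+y; bay y left => world -x
fit(pts,[(484,197),(480,55),(483,157),(481,93),(31,199),(33,56)],[.6,0,np.pi/2])
for n,p,z in[('meter',(433,215),.043),('reel',(425,147),.018),('jar',(365,148),.05),('brick',(209,259),.031)]:print(n,np.round(ray(c,*p,z),3))
E
python3 m.py
```

```text
[[0.5815, 0.0339, 0.015], [0.6013, -0.0271, 0.015], [0.4844, -0.06, 0.015], [0.4656, -0.0003, 0.015]]
((363.39910888671875, 212.33029174804688), (50.66901397705078, 26.05287742614746), 73.3007583618164)
ctr [ 0.5322781  -0.01276994  0.015     ]
[0.5732 0.1931 1.6325] 93.53701863594709 resid px [[0.4, -0.7], [-0.0, 0.6], [0.3, 0.7], [0.1, -0.5], [-0.5, 0.5], [-0.2, -0.5]]
meter [ 0.524 -0.17   0.043]
reel [ 0.696 -0.165  0.018]
jar [ 0.681 -0.013  0.05 ]
brick [0.417 0.341 0.031]
```

```bash
cat >> h.py <<'E'
from scipy.spatial.transform import Rotation as Ro
from bench import manip
M=np.array([.573,.193,0]);TH=np.deg2rad(93.5)
B=np.array([[np.cos(TH),-np.sin(TH),0],[np.sin(TH),np.cos(TH),0],[0,0,1]])
def b2w(p):return M+B@(np.array(p,float)/1000)
def down(yaw_y):  # tool y at angle (deg), z down
    a=np.deg2rad(yaw_y);y=np.array([np.cos(a),np.sin(a),0]);z=np.array([0,0,-1.]);return np.c_[np.cross(y,z),y,z]
def tilt(th): # bay: z=(sin,0,-cos) inward-down; tool y = +-bay y
    t=np.deg2rad(th);z=B@[np.sin(t),0,-np.cos(t)];y=B@[0,1,0];return np.c_[np.cross(y,z),y,z]
def go(p,R=None,s=None):
    s=s or manip.read_state();R0=np.array(s['orientation']);d=R0.T@(np.array(p)-s['ee_pos'])*100
    a=np.zeros(3) if R is None else Ro.from_matrix(R0.T@R).as_rotvec(degrees=True)
    print('t',np.round(d,2),'a',np.round(a,1),'| dist',round(np.linalg.norm(d),1))
def st():
    s=manip.read_state();p=np.array(s['ee_pos']);print(round(s['clock'],2),'tcp',np.round(p,4),'bay',np.round(B.T@(p-M)*1000,1),'F',np.round(s['ft_force'],1),'w',round(s['grip_width'],3),'q',np.round(s['q'],2));return s
E
python3 - <<'E'
from h import *
go([.4944,-.0242,.10],down(-73.7))
E
```

```text
t [ 45.27 -47.4   13.12] a [-0.1  0.   4.8] | dist 66.8
```

Emit:
step_arm(targets=[{"tx": 45.3, "ty": -47.4, "tz": 13.1, "az": 4.8, "jaw": 1}, {"tx": 45.3, "ty": -47.4, "tz": 13.1, "az": 4.8, "jaw": 1}, {"tx": 45.3, "ty": -47.4, "tz": 13.1, "az": 4.8, "jaw": 1}, {"tx": 45.3, "ty": -47.4, "tz": 13.1, "az": 4.8, "jaw": 1}, {"tx": 45.3, "ty": -47.4, "tz": 13.1, "az": 4.8, "jaw": 1}, {"tx": 45.3, "ty": -47.4, "tz": 13.1, "az": 4.8, "jaw": 1}, {"tx": 45.3, "ty": -47.4, "tz": 13.1, "az": 4.8, "jaw": 1}, {"tx": 45.3, "ty": -47.4, "tz": 13.1, "az": 4.8, "jaw": 1}, {"tx": 45.3, "ty": -47.4, "tz": 13.1, "az": 4.8, "jaw": 1}, {"tx": 45.3, "ty": -47.4, "tz": 13.1, "az": 4.8, "jaw": 1}, {"tx": 45.3, "ty": -47.4, "tz": 13.1, "az": 4.8, "jaw": 1}, {"tx": 45.3, "ty": -47.4, "tz": 13.1, "az": 4.8, "jaw": 1}])

```text
validation failed for argument at $.ta...
```

```bash
python3 - <<'E'
from h import *
st();go([.4944,-.0242,.10],down(-73.7))
E
```

```text
0.1 tcp [ 0.2425 -0.6295  0.2305] bay [-800.8  380.1  230.5] F [-0.7 -0.  -0.6] w 1.0 q [ 1.12  0.58  0.02  1.44 -0.01  1.13 -0.06]
t [ 45.27 -47.4   13.12] a [-0.1  0.   4.8] | dist 66.8
```

Emit:
step_arm(targets=[{"tx": 20.0, "ty": -20.0, "tz": 5.0, "ax": 0.0, "ay": 0.0, "az": 4.8, "jaw": 1.0}, {"tx": 20.0, "ty": -20.0, "tz": 5.0, "ax": 0.0, "ay": 0.0, "az": 4.8, "jaw": 1.0}])

```text
clock: 0.27
ee_pos: [0.2745, -0.5555, 0.2159]
orientation: [[0.962, 0.271, -0.001], [0.271, -0.962, -0.001], [-0.001, 0.0, -1.0]]
ft_force: [2.3, 0.5, -0.2]
grip_width: 0.998
gripper_force: 0.0
```

```bash
python3 - <<'E'
from h import *
go([.4944,-.0242,.10],down(-73.7))
E
```

```text
t [ 35.59 -45.17  11.54] a [ 0.   0.  -0.6] | dist 58.7
```

Emit:
step_arm(targets=[{"tx": 35.5, "ty": -45.0, "tz": 11.0, "ax": 0.0, "ay": 0.0, "az": 0.0, "jaw": 1.0}, {"tx": 35.5, "ty": -45.0, "tz": 11.0, "ax": 0.0, "ay": 0.0, "az": 0.0, "jaw": 1.0}, {"tx": 35.5, "ty": -45.0, "tz": 11.0, "ax": 0.0, "ay": 0.0, "az": 0.0, "jaw": 1.0}, {"tx": 35.5, "ty": -45.0, "tz": 11.0, "ax": 0.0, "ay": 0.0, "az": 0.0, "jaw": 1.0}, {"tx": 35.5, "ty": -45.0, "tz": 11.0, "ax": 0.0, "ay": 0.0, "az": 0.0, "jaw": 1.0}, {"tx": 35.5, "ty": -45.0, "tz": 11.0, "ax": 0.0, "ay": 0.0, "az": 0.0, "jaw": 1.0}, {"tx": 35.5, "ty": -45.0, "tz": 11.0, "ax": 0.0, "ay": 0.0, "az": 0.0, "jaw": 1.0}, {"tx": 35.5, "ty": -45.0, "tz": 11.0, "ax": 0.0, "ay": 0.0, "az": 0.0, "jaw": 1.0}, {"tx": 35.5, "ty": -45.0, "tz": 11.0, "ax": 0.0, "ay": 0.0, "az": 0.0, "jaw": 1.0}, {"tx": 35.5, "ty": -45.0, "tz": 11.0, "ax": 0.0, "ay": 0.0, "az": 0.0, "jaw": 1.0}, {"tx": 35.5, "ty": -45.0, "tz": 11.0, "ax": 0.0, "ay": 0.0, "az": 0.0, "jaw": 1.0}, {"tx": 35.5, "ty": -45.0, "tz": 11.0, "ax": 0.0, "ay": 0.0, "az": 0.0, "jaw": 1.0}])

```text
clock: 1.27
ee_pos: [0.4601, -0.0977, 0.1222]
orientation: [[0.96, 0.28, -0.0], [0.28, -0.96, -0.0], [-0.0, 0.0, -1.0]]
ft_force: [1.0, -1.1, 0.1]
grip_width: 0.996
gripper_force: 0.0
```

Emit:
step_arm(targets=[{"tx": 3.0, "ty": -5.0, "tz": 1.0, "ax": 0.0, "ay": 0.0, "az": 0.0, "jaw": 1.0}, {"tx": 3.0, "ty": -5.0, "tz": 1.0, "ax": 0.0, "ay": 0.0, "az": 0.0, "jaw": 1.0}, {"tx": 3.0, "ty": -5.0, "tz": 1.0, "ax": 0.0, "ay": 0.0, "az": 0.0, "jaw": 1.0}])

```text
clock: 1.52
ee_pos: [0.4755, -0.0378, 0.1117]
orientation: [[0.958, 0.287, -0.001], [0.287, -0.958, 0.002], [-0.0, -0.002, -1.0]]
ft_force: [-0.3, -0.3, -0.2]
grip_width: 1.001
gripper_force: 0.0
```

```bash
python3 - <<'E'
from h import *
s=st();go([.4944,-.0242,.10],down(-73.7),s)
c=manip.capture('wrist');cv2.imwrite('pics/w1.png',c['image'][:,:,::-1])
pickle.dump((c,s),open('pics/w1.pkl','wb'));print(c['tool_from_camera'])
E
```

```text
1.52 tcp [ 0.4755 -0.0378  0.1117] bay [-224.4  111.4  111.7] F [-0.3 -0.3 -0.2] w 1.001 q [-0.01  0.45 -0.02  2.09  0.01  0.6  -1.31]
t [ 2.2  -0.76  1.17] a [-0.1  0.   0.4] | dist 2.6
[[-7.57212501e-04 -9.46420153e-01 -3.22937023e-01  8.24649081e-02]
 [ 9.99999713e-01 -7.09475301e-04 -2.65533385e-04  1.13197411e-03]
 [ 2.21903058e-05 -3.22937131e-01  9.46420419e-01 -1.40920986e-01]
 [ 0.00000000e+00  0.00000000e+00  0.00000000e+00  1.00000000e+00]]
```

View pics/w1.png

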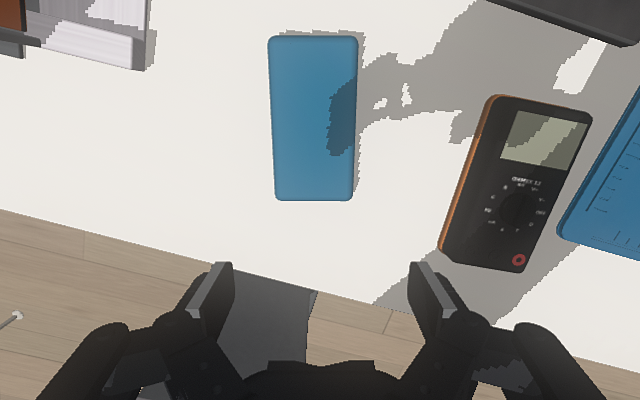

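Wrist view: the bank's corners are at (268,37), (358,37), (353,201) and (275,201). I'll locate them.

```bash
cat >> h.py <<'E'
def wray(c,s,u,v,z):
    T=np.array(c['tool_from_camera']);R=np.array(s['orientation']);p=np.array(s['ee_pos'])
    d=R@T[:3,:3]@np.array([(u-c['cx'])/c['fx'],(v-c['cy'])/c['fy'],1]);o=p+R@T[:3,3]
    return o+d*(z-o[2])/d[2]
E
python3 - <<'E'
from h import *
c,s=pickle.load(open('pics/w1.pkl','rb'))
P=np.array([wray(c,s,u,v,.015) for u,v in[(268,37),(358,37),(353,197),(275,197)]])
print(P.round(4),P.mean(0));f=(P[0]+P[1])/2;n=(P[2]+P[3])/2
print(np.linalg.norm(P[0]-P[1]),np.linalg.norm(P[2]-P[3]),np.linalg.norm(f-n),np.degrees(np.arctan2(*(f-n)[1::-1])))
print('railcorner?',wray(c,s,137,70,.018),b2w([-70,44,18]), wray(c,s,147,0,.018))
E
```

```text
[[ 0.5825  0.0316  0.015 ]
 [ 0.6004 -0.0284  0.015 ]
 [ 0.4886 -0.0624  0.015 ]
 [ 0.4702 -0.0012  0.015 ]] [ 0.53539851 -0.01508529  0.015     ]
0.06256068835895788 0.06387768585922382 0.11689969947101878 16.595709683107604
railcorner? [0.53515384 0.11516665 0.018     ] [0.53335547 0.12044443 0.018     ] [0.58044329 0.11308142 0.018     ]
```

```bash
python3 - <<'E'
from h import *
st();go([.4957,-.0249,-.0035],down(-73.5))
E
```

```text
1.57 tcp [ 0.4748 -0.0407  0.112 ] bay [-227.3  112.2  112. ] F [-0.7 -0.7 -0.7] w 1.004 q [-0.    0.45 -0.01  2.09  0.01  0.6  -1.3 ]
t [ 2.46 -0.91 11.55] a [-0.1  0.   0. ] | dist 11.8
```

Emit:
step_arm(targets=[{"tx": 2.4, "ty": -0.8, "tz": 4.0, "ax": 0.0, "ay": 0.0, "az": 0.0, "jaw": 1.0}, {"tx": 2.4, "ty": -0.8, "tz": 7.0, "ax": 0.0, "ay": 0.0, "az": 0.0, "jaw": 1.0}, {"tx": 2.4, "ty": -0.8, "tz": 9.0, "ax": 0.0, "ay": 0.0, "az": 0.0, "jaw": 1.0}, {"tx": 2.4, "ty": -0.8, "tz": 10.0, "ax": 0.0, "ay": 0.0, "az": 0.0, "jaw": 1.0}, {"tx": 2.4, "ty": -0.8, "tz": 10.5, "ax": 0.0, "ay": 0.0, "az": 0.0, "jaw": 1.0}, {"tx": 2.4, "ty": -0.8, "tz": 10.8, "ax": 0.0, "ay": 0.0, "az": 0.0, "jaw": 1.0}, {"tx": 2.4, "ty": -0.8, "tz": 11.0, "ax": 0.0, "ay": 0.0, "az": 0.0, "jaw": 1.0}, {"tx": 2.4, "ty": -0.8, "tz": 11.2, "ax": 0.0, "ay": 0.0, "az": 0.0, "jaw": 1.0}, {"tx": 2.4, "ty": -0.8, "tz": 11.4, "ax": 0.0, "ay": 0.0, "az": 0.0, "jaw": 1.0}, {"tx": 2.4, "ty": -0.8, "tz": 11.4, "ax": 0.0, "ay": 0.0, "az": 0.0, "jaw": 1.0}])

```text
clock: 2.4
ee_pos: [0.4958, -0.0288, -0.001]
orientation: [[0.96, 0.28, 0.001], [0.28, -0.96, 0.0], [0.001, 0.0, -1.0]]
ft_force: [-1.3, -0.4, 0.5]
grip_width: 0.998
gripper_force: 0.0
```

Emit:
step_arm(targets=[{"tx": 0.0, "ty": -0.2, "tz": 0.1, "ax": 0.0, "ay": 0.0, "az": 0.0, "jaw": 0.9}, {"tx": 0.0, "ty": -0.2, "tz": 0.1, "ax": 0.0, "ay": 0.0, "az": 0.0, "jaw": 0.7}, {"tx": 0.0, "ty": -0.2, "tz": 0.1, "ax": 0.0, "ay": 0.0, "az": 0.0, "jaw": 0.7}, {"tx": 0.0, "ty": -0.2, "tz": 0.1, "ax": 0.0, "ay": 0.0, "az": 0.0, "jaw": 0.6}, {"tx": 0.0, "ty": -0.2, "tz": 0.1, "ax": 0.0, "ay": 0.0, "az": 0.0, "jaw": 0.6}, {"tx": 0.0, "ty": -0.2, "tz": 0.1, "ax": 0.0, "ay": 0.0, "az": 0.0, "jaw": 0.6}])

```text
clock: 2.9
ee_pos: [0.495, -0.0264, -0.0019]
orientation: [[0.96, 0.281, 0.0], [0.281, -0.96, 0.0], [0.001, -0.0, -1.0]]
ft_force: [-1.9, 1.5, 7.5]
grip_width: 0.755
gripper_force: 65.1
```

Emit:
step_arm(targets=[{"tx": 0.0, "ty": 0.0, "tz": -0.5, "ax": 0.0, "ay": 0.0, "az": 0.0, "jaw": 0.6}, {"tx": 0.0, "ty": 0.0, "tz": -1.5, "ax": 0.0, "ay": 0.0, "az": 0.0, "jaw": 0.6}, {"tx": 0.0, "ty": 0.0, "tz": -3.0, "ax": 0.0, "ay": 0.0, "az": 0.0, "jaw": 0.6}, {"tx": 0.0, "ty": 0.0, "tz": -5.0, "ax": 0.0, "ay": 0.0, "az": 0.0, "jaw": 0.6}, {"tx": 0.0, "ty": 0.0, "tz": -6.0, "ax": 0.0, "ay": 0.0, "az": 0.0, "jaw": 0.6}, {"tx": 0.0, "ty": 0.0, "tz": -6.0, "ax": 0.0, "ay": 0.0, "az": 0.0, "jaw": 0.6}, {"tx": 0.0, "ty": 0.0, "tz": -6.0, "ax": 0.0, "ay": 0.0, "az": 0.0, "jaw": 0.6}])

```text
clock: 3.48
ee_pos: [0.4952, -0.0269, 0.058]
orientation: [[0.96, 0.28, 0.001], [0.28, -0.96, 0.0], [0.001, 0.0, -1.0]]
ft_force: [0.4, -0.8, -3.4]
grip_width: 0.752
gripper_force: 67.0
```

```bash
python3 - <<'E'
from h import *
s=st();go(b2w([-122,0,60]),down(93.5-90),s);go(b2w([-122,0,60]),down(93.5+90),s)
c=manip.capture('side');cv2.imwrite('pics/s2.png',cv2.resize(c['image'][200:300,240:400,::-1],None,fx=4,fy=4))
E
```

```text
3.48 tcp [ 0.4952 -0.0269  0.058 ] bay [-214.7   91.    58. ] F [ 0.4 -0.8 -3.4] w 0.752 q [-0.03  0.56 -0.01  2.1   0.01  0.49 -1.34]
t [10.93 -7.03 -0.18] a [  0.1  -0.1 -77.2] | dist 13.0
t [10.93 -7.03 -0.18] a [-1.000e-01 -1.000e-01  1.028e+02] | dist 13.0
```

View pics/s2.png

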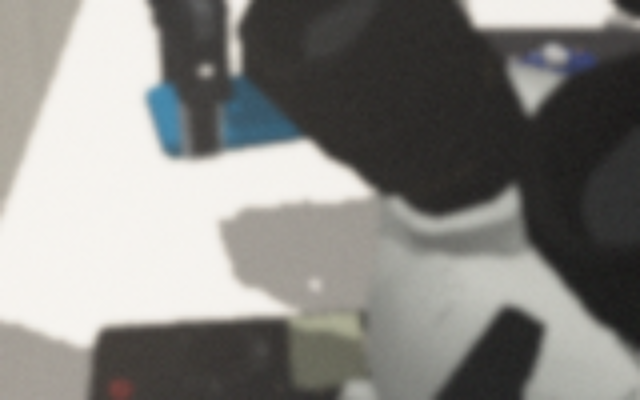

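The bank is held level in the hand. Next I'll swing it into line in front of the rails.

Emit:
step_arm(targets=[{"tx": 10.9, "ty": -7.0, "tz": -0.2, "ax": 0.0, "ay": 0.0, "az": -7.0, "jaw": 0.6}, {"tx": 10.9, "ty": -7.0, "tz": -0.2, "ax": 0.0, "ay": 0.0, "az": -14.0, "jaw": 0.6}, {"tx": 10.9, "ty": -7.0, "tz": -0.2, "ax": 0.0, "ay": 0.0, "az": -21.0, "jaw": 0.6}, {"tx": 10.9, "ty": -7.0, "tz": -0.2, "ax": 0.0, "ay": 0.0, "az": -28.0, "jaw": 0.6}, {"tx": 10.9, "ty": -7.0, "tz": -0.2, "ax": 0.0, "ay": 0.0, "az": -35.0, "jaw": 0.6}, {"tx": 10.9, "ty": -7.0, "tz": -0.2, "ax": 0.0, "ay": 0.0, "az": -42.0, "jaw": 0.6}, {"tx": 10.9, "ty": -7.0, "tz": -0.2, "ax": 0.0, "ay": 0.0, "az": -49.0, "jaw": 0.6}, {"tx": 10.9, "ty": -7.0, "tz": -0.2, "ax": 0.0, "ay": 0.0, "az": -56.0, "jaw": 0.6}, {"tx": 10.9, "ty": -7.0, "tz": -0.2, "ax": 0.0, "ay": 0.0, "az": -63.0, "jaw": 0.6}, {"tx": 10.9, "ty": -7.0, "tz": -0.2, "ax": 0.0, "ay": 0.0, "az": -70.0, "jaw": 0.6}, {"tx": 10.9, "ty": -7.0, "tz": -0.2, "ax": 0.0, "ay": 0.0, "az": -77.0, "jaw": 0.6}, {"tx": 10.9, "ty": -7.0, "tz": -0.2, "ax": 0.0, "ay": 0.0, "az": -77.2, "jaw": 0.6}])

```text
clock: 4.53
ee_pos: [0.5791, 0.0705, 0.058]
orientation: [[-0.066, 0.998, -0.003], [0.998, 0.066, 0.0], [0.0, -0.003, -1.0]]
ft_force: [0.3, -0.7, -3.0]
grip_width: 0.753
gripper_force: 67.0
```

Emit:
step_arm(targets=[{"tx": 0.0, "ty": 0.0, "tz": 0.0, "ax": 0.0, "ay": 0.0, "az": 0.0, "jaw": 0.6}, {"tx": 0.0, "ty": 0.0, "tz": 0.0, "ax": 0.0, "ay": 0.0, "az": 0.0, "jaw": 0.6}, {"tx": 0.0, "ty": 0.0, "tz": 0.0, "ax": 0.0, "ay": 0.0, "az": 0.0, "jaw": 0.6}, {"tx": 0.0, "ty": 0.0, "tz": 0.0, "ax": 0.0, "ay": 0.0, "az": 0.0, "jaw": 0.6}])

```text
clock: 4.87
ee_pos: [0.5798, 0.071, 0.0594]
orientation: [[-0.059, 0.998, -0.0], [0.998, 0.059, -0.0], [-0.0, -0.0, -1.0]]
ft_force: [-0.5, -0.4, -3.4]
grip_width: 0.752
gripper_force: 67.0
```

```bash
python3 - <<'E'
from h import *
s=st();go(b2w([-122,0,60]),down(3.5),s)
c=manip.capture('wrist');pickle.dump((c,s),open('pics/w2.pkl','wb'));cv2.imwrite('pics/w2.png',c['image'][:,:,::-1])
E
```

```text
4.87 tcp [0.5798 0.071  0.0594] bay [-122.1    0.6   59.4] F [-0.5 -0.4 -3.4] w 0.752 q [ 0.04  0.66 -0.38  1.86  0.37  0.69 -0.49]
t [ 0.01  0.06 -0.06] a [-0.   0.  -0.1] | dist 0.1
```

View pics/w2.png

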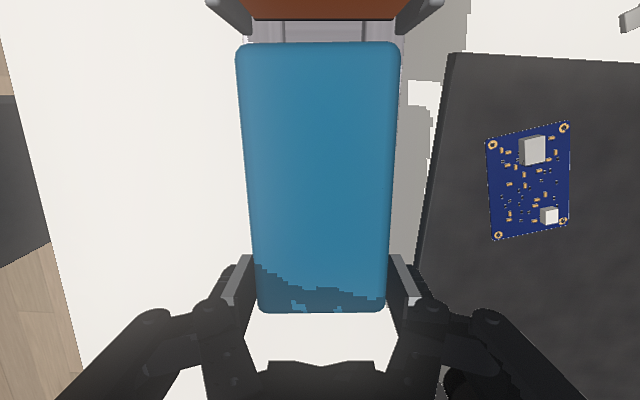

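The wrist view shows the bank aligned. Its nose spans (236,47) to (400,47), the groove edges are near (285,30) and (364,30), and the flap is above. I'll check the lateral offset.

```bash
python3 - <<'E'
from h import *
c,s=pickle.load(open('pics/w2.pkl','rb'))
for n,u,v,z in[('gL',285,30,.018),('gR',364,30,.018),('wallL',253,20,.074),('wallR',393,20,.074),('noseL',236,50,.076),('noseR',400,50,.076),('tailL',257,305,.076),('tailR',386,305,.076),('flapL',255,18,.02),('flapR',392,18,.02)]:
    print(n,np.round(B.T@(wray(c,s,u,v,z)-M)*1000,1))
E
```

```text
gL [-6.2 19.8 18. ]
gR [ -6.3 -22.1  18. ]
wallL [-13.4  25.5  74. ]
wallR [-13.5 -25.4  74. ]
noseL [-23.5  32.1  76. ]
noseR [-23.7 -28.3  76. ]
tailL [-135.7   32.2   76. ]
tailR [-135.8  -30.6   76. ]
flapL [-1.  34.9 20. ]
flapR [ -1.2 -36.1  20. ]
```

Emit:
step_arm(targets=[{"tx": 0.0, "ty": 0.2, "tz": 1.0, "ax": 0.0, "ay": 0.0, "az": 0.0, "jaw": 0.6}, {"tx": 0.0, "ty": 0.2, "tz": 2.0, "ax": 0.0, "ay": 0.0, "az": 0.0, "jaw": 0.6}, {"tx": 0.0, "ty": 0.2, "tz": 3.0, "ax": 0.0, "ay": 0.0, "az": 0.0, "jaw": 0.6}, {"tx": 0.0, "ty": 0.2, "tz": 3.6, "ax": 0.0, "ay": 0.0, "az": 0.0, "jaw": 0.6}, {"tx": 0.0, "ty": 0.2, "tz": 4.0, "ax": 0.0, "ay": 0.0, "az": 0.0, "jaw": 0.6}, {"tx": 0.0, "ty": 0.2, "tz": 4.1, "ax": 0.0, "ay": 0.0, "az": 0.0, "jaw": 0.6}, {"tx": 0.0, "ty": 0.2, "tz": 4.1, "ax": 0.0, "ay": 0.0, "az": 0.0, "jaw": 0.6}])

```text
clock: 5.5
ee_pos: [0.5817, 0.0711, 0.0181]
orientation: [[-0.061, 0.998, -0.001], [0.998, 0.061, -0.0], [0.0, -0.001, -1.0]]
ft_force: [0.4, -0.3, -3.0]
grip_width: 0.753
gripper_force: 67.0
```

Clear of the rails (no contact force), so I'll advance.

Emit:
step_arm(targets=[{"tx": 0.7, "ty": 0.0, "tz": 0.0, "ax": 0.0, "ay": 0.0, "az": 0.0, "jaw": 0.6}, {"tx": 1.4, "ty": 0.0, "tz": 0.0, "ax": 0.0, "ay": 0.0, "az": 0.0, "jaw": 0.6}, {"tx": 2.1, "ty": 0.0, "tz": 0.0, "ax": 0.0, "ay": 0.0, "az": 0.0, "jaw": 0.6}, {"tx": 2.8, "ty": 0.0, "tz": 0.0, "ax": 0.0, "ay": 0.0, "az": 0.0, "jaw": 0.6}, {"tx": 3.5, "ty": 0.0, "tz": 0.0, "ax": 0.0, "ay": 0.0, "az": 0.0, "jaw": 0.6}, {"tx": 4.0, "ty": 0.0, "tz": 0.0, "ax": 0.0, "ay": 0.0, "az": 0.0, "jaw": 0.6}, {"tx": 4.0, "ty": 0.0, "tz": 0.0, "ax": 0.0, "ay": 0.0, "az": 0.0, "jaw": 0.6}])

```text
clock: 6.08
ee_pos: [0.5794, 0.113, 0.0187]
orientation: [[-0.063, 0.998, 0.0], [0.998, 0.063, 0.001], [0.001, 0.0, -1.0]]
ft_force: [-1.1, -0.1, -2.8]
grip_width: 0.754
gripper_force: 66.9
```

Emit:
step_arm(targets=[{"tx": 0.7, "ty": 0.0, "tz": 0.0, "ax": 0.0, "ay": 0.0, "az": 0.0, "jaw": 0.6}, {"tx": 1.4, "ty": 0.0, "tz": 0.0, "ax": 0.0, "ay": 0.0, "az": 0.0, "jaw": 0.6}, {"tx": 2.1, "ty": 0.0, "tz": 0.0, "ax": 0.0, "ay": 0.0, "az": 0.0, "jaw": 0.6}, {"tx": 2.8, "ty": 0.0, "tz": 0.0, "ax": 0.0, "ay": 0.0, "az": 0.0, "jaw": 0.6}, {"tx": 3.5, "ty": 0.0, "tz": 0.0, "ax": 0.0, "ay": 0.0, "az": 0.0, "jaw": 0.6}, {"tx": 4.0, "ty": 0.0, "tz": 0.1, "ax": 0.0, "ay": 0.0, "az": 0.0, "jaw": 0.6}, {"tx": 4.0, "ty": 0.0, "tz": 0.1, "ax": 0.0, "ay": 0.0, "az": 0.0, "jaw": 0.6}, {"tx": 4.0, "ty": 0.0, "tz": 0.1, "ax": 0.0, "ay": 0.0, "az": 0.0, "jaw": 0.6}])

```text
clock: 6.75
ee_pos: [0.5769, 0.1515, 0.0174]
orientation: [[-0.061, 0.998, -0.0], [0.998, 0.061, 0.0], [0.0, -0.0, -1.0]]
ft_force: [0.0, 1.4, -3.7]
grip_width: 0.753
gripper_force: 66.8
```

```bash
python3 - <<'E'
from h import *
s=st()
c=manip.capture('wrist');pickle.dump((c,s),open('pics/w3.pkl','wb'));cv2.imwrite('pics/w3.png',c['image'][:,:,::-1])
E
```

```text
6.75 tcp [0.5769 0.1515 0.0174] bay [-41.7  -1.4  17.4] F [ 0.   1.4 -3.7] w 0.753 q [-0.12  0.73 -0.34  1.85  0.39  0.62 -0.64]
```

View pics/w3.png

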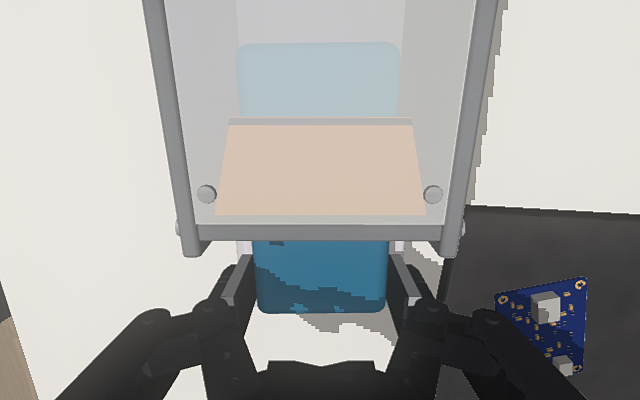

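The flap has swung in and rests on the bank, which is centred (253–388 against the bay's 190–455). I'll lower it onto the rails, release and lift.

Emit:
step_arm(targets=[{"tx": 0.0, "ty": 0.0, "tz": 0.1, "ax": 0.0, "ay": 0.0, "az": 0.0, "jaw": 0.6}, {"tx": 0.0, "ty": 0.0, "tz": 0.1, "ax": 0.0, "ay": 0.0, "az": 0.0, "jaw": 0.75}, {"tx": 0.0, "ty": 0.0, "tz": 0.1, "ax": 0.0, "ay": 0.0, "az": 0.0, "jaw": 0.8}, {"tx": 0.0, "ty": 0.0, "tz": 0.1, "ax": 0.0, "ay": 0.0, "az": 0.0, "jaw": 0.9}, {"tx": 0.0, "ty": 0.0, "tz": 0.0, "ax": 0.0, "ay": 0.0, "az": 0.0, "jaw": 0.9}, {"tx": 0.0, "ty": 0.0, "tz": -1.0, "ax": 0.0, "ay": 0.0, "az": 0.0, "jaw": 0.9}, {"tx": 0.0, "ty": 0.0, "tz": -2.0, "ax": 0.0, "ay": 0.0, "az": 0.0, "jaw": 0.9}, {"tx": 0.0, "ty": 0.0, "tz": -4.0, "ax": 0.0, "ay": 0.0, "az": 0.0, "jaw": 0.9}, {"tx": 0.0, "ty": 0.0, "tz": -6.0, "ax": 0.0, "ay": 0.0, "az": 0.0, "jaw": 0.9}, {"tx": 0.0, "ty": 0.0, "tz": -6.0, "ax": 0.0, "ay": 0.0, "az": 0.0, "jaw": 0.9}])

```text
clock: 7.63
ee_pos: [0.5793, 0.1518, 0.0823]
orientation: [[-0.06, 0.998, 0.006], [0.998, 0.06, 0.002], [0.002, 0.006, -1.0]]
ft_force: [0.3, 0.6, 0.6]
grip_width: 0.901
gripper_force: 0.0
```

```bash
python3 - <<'E'
from h import *
s=st();go(b2w([-110,-1,60]),tilt(40),s)
c=manip.capture('wrist');pickle.dump((c,s),open('pics/w4.pkl','wb'))
hsv=cv2.cvtColor(c['image'],cv2.COLOR_RGB2HSV);m=cv2.inRange(hsv,(90,100,60),(115,255,255));m[:,450:]=0;m[:,:200]=0
ys,xs=np.where(m);print(ys.min(),ys.max(),xs.min(),xs.max());v=ys.max()-4
print('tail',np.round(B.T@(wray(c,s,320,v,.033)-M)*1000,1))
E
```

```text
7.63 tcp [0.5793 0.1518 0.0823] bay [-41.5  -3.8  82.3] F [0.3 0.6 0.6] w 0.901 q [-0.09  0.64 -0.38  1.81  0.34  0.75 -0.59]
t [-6.85 -0.29  2.22] a [ -61.4    0.5 -169.1] | dist 7.2
186 272 268 449
tail [-74.2  -3.   33. ]
```

```bash
sed -i 's/y=B@\[0,1,0\]/y=B@[0,-1,0]/' h.py; python3 - <<'E'
from h import *
go(b2w([-110,-1.5,70]),tilt(40))
E
```

```text
t [-6.82 -0.17  1.06] a [ 0.3 39.9  0.1] | dist 6.9
```

Emit:
step_arm(targets=[{"tx": -3.0, "ty": 0.0, "tz": 0.0, "ax": 0.0, "ay": 0.0, "az": 0.0, "jaw": 0.5}, {"tx": -6.8, "ty": -0.2, "tz": 0.0, "ax": 0.0, "ay": 7.0, "az": 0.0, "jaw": 0.0}, {"tx": -6.8, "ty": -0.2, "tz": 1.0, "ax": 0.0, "ay": 14.0, "az": 0.0, "jaw": 0.0}, {"tx": -6.8, "ty": -0.2, "tz": 1.0, "ax": 0.0, "ay": 21.0, "az": 0.0, "jaw": 0.0}, {"tx": -6.8, "ty": -0.2, "tz": 1.0, "ax": 0.0, "ay": 28.0, "az": 0.0, "jaw": 0.0}, {"tx": -6.8, "ty": -0.2, "tz": 1.0, "ax": 0.0, "ay": 35.0, "az": 0.0, "jaw": 0.0}, {"tx": -6.8, "ty": -0.2, "tz": 1.0, "ax": 0.0, "ay": 40.0, "az": 0.0, "jaw": 0.0}, {"tx": -6.8, "ty": -0.2, "tz": 1.0, "ax": 0.0, "ay": 40.0, "az": 0.0, "jaw": 0.0}, {"tx": -6.8, "ty": -0.2, "tz": 1.0, "ax": 0.0, "ay": 40.0, "az": 0.0, "jaw": 0.0}, {"tx": -6.8, "ty": -0.2, "tz": 1.0, "ax": 0.0, "ay": 40.0, "az": 0.0, "jaw": 0.0}, {"tx": -6.8, "ty": -0.2, "tz": 1.0, "ax": 0.0, "ay": 40.0, "az": 0.0, "jaw": 0.0}])

```text
clock: 8.6
ee_pos: [0.5791, 0.0848, 0.0687]
orientation: [[-0.05, 0.998, -0.04], [0.766, 0.064, 0.64], [0.641, 0.001, -0.767]]
ft_force: [0.9, 0.6, -0.1]
grip_width: 0.0
gripper_force: 0.0
```

```bash
python3 - <<'E'
from h import *
s=st();go(b2w([-95,-1.5,17]),tilt(40),s)
c=manip.capture('wrist');pickle.dump((c,s),open('pics/w5.pkl','wb'));cv2.imwrite('pics/w5.png',c['image'][:,:,::-1])
E
```

```text
8.6 tcp [0.5791 0.0848 0.0687] bay [-108.4    0.5   68.7] F [ 0.9  0.6 -0.1] w 0.0 q [ 0.69  0.94 -0.9   1.81 -0.01  0.69  0.09]
t [-2.29  0.2   4.82] a [-0.   0.1  0.2] | dist 5.3
```

View pics/w5.png

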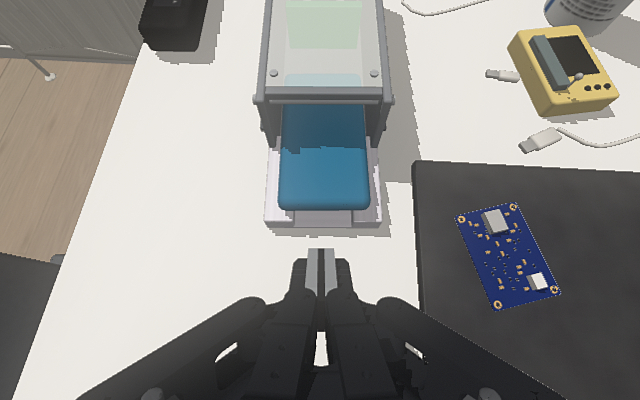

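The bank lies on the rails with its tail at about (324,205) and the shut fingers are centred behind it. I'll go down into the groove.

Emit:
step_arm(targets=[{"tx": -0.8, "ty": 0.2, "tz": 1.6, "ax": 0.0, "ay": 0.0, "az": 0.0, "jaw": 0.0}, {"tx": -1.6, "ty": 0.2, "tz": 3.2, "ax": 0.0, "ay": 0.0, "az": 0.0, "jaw": 0.0}, {"tx": -2.1, "ty": 0.2, "tz": 4.3, "ax": 0.0, "ay": 0.0, "az": 0.0, "jaw": 0.0}, {"tx": -2.3, "ty": 0.2, "tz": 4.8, "ax": 0.0, "ay": 0.0, "az": 0.0, "jaw": 0.0}, {"tx": -2.3, "ty": 0.2, "tz": 4.8, "ax": 0.0, "ay": 0.0, "az": 0.0, "jaw": 0.0}, {"tx": -2.3, "ty": 0.2, "tz": 4.8, "ax": 0.0, "ay": 0.0, "az": 0.0, "jaw": 0.0}])

```text
clock: 9.15
ee_pos: [0.5805, 0.0971, 0.0167]
orientation: [[-0.048, 0.998, -0.04], [0.765, 0.062, 0.641], [0.643, 0.0, -0.766]]
ft_force: [0.5, -1.2, 0.0]
grip_width: -0.002
gripper_force: 0.0
```

```bash
python3 - <<'E'
from h import *
s=st();go(b2w([-60,-1.5,17]),tilt(40),s)
E
```

```text
9.15 tcp [0.5805 0.0971 0.0167] bay [-96.2  -1.6  16.7] F [ 0.5 -1.2  0. ] w -0.002 q [ 0.65  1.02 -0.87  1.83  0.02  0.6   0.1 ]
t [ 2.8 -0.   2.3] a [-0.   0.   0.1] | dist 3.6
```

Emit:
step_arm(targets=[{"tx": 0.38, "ty": 0.0, "tz": 0.32, "ax": 0.0, "ay": 0.0, "az": 0.0, "jaw": 0.0}, {"tx": 0.77, "ty": 0.0, "tz": 0.64, "ax": 0.0, "ay": 0.0, "az": 0.0, "jaw": 0.0}, {"tx": 1.15, "ty": 0.0, "tz": 0.96, "ax": 0.0, "ay": 0.0, "az": 0.0, "jaw": 0.0}, {"tx": 1.53, "ty": 0.0, "tz": 1.29, "ax": 0.0, "ay": 0.0, "az": 0.0, "jaw": 0.0}, {"tx": 1.92, "ty": 0.0, "tz": 1.61, "ax": 0.0, "ay": 0.0, "az": 0.0, "jaw": 0.0}, {"tx": 2.3, "ty": 0.0, "tz": 1.93, "ax": 0.0, "ay": 0.0, "az": 0.0, "jaw": 0.0}, {"tx": 2.68, "ty": 0.0, "tz": 2.25, "ax": 0.0, "ay": 0.0, "az": 0.0, "jaw": 0.0}, {"tx": 3.06, "ty": 0.0, "tz": 2.57, "ax": 0.0, "ay": 0.0, "az": 0.0, "jaw": 0.0}, {"tx": 3.45, "ty": 0.0, "tz": 2.89, "ax": 0.0, "ay": 0.0, "az": 0.0, "jaw": 0.0}, {"tx": 3.83, "ty": 0.0, "tz": 3.21, "ax": 0.0, "ay": 0.0, "az": 0.0, "jaw": 0.0}])

```text
clock: 9.98
ee_pos: [0.5775, 0.1465, 0.0161]
orientation: [[-0.046, 0.998, -0.039], [0.765, 0.06, 0.642], [0.643, 0.0, -0.766]]
ft_force: [1.5, -2.2, 2.0]
grip_width: 0.003
gripper_force: 1.5
```

```bash
python3 - <<'E'
from h import *
s=st()
c=manip.capture('wrist');pickle.dump((c,s),open('pics/w6.pkl','wb'));cv2.imwrite('pics/w6.png',c['image'][:,:,::-1])
E
```

```text
9.98 tcp [0.5775 0.1465 0.0161] bay [-46.7  -1.6  16.1] F [ 1.5 -2.2  2. ] w 0.003 q [ 0.57  1.01 -0.87  1.87  0.01  0.52  0.05]
```

View pics/w6.png

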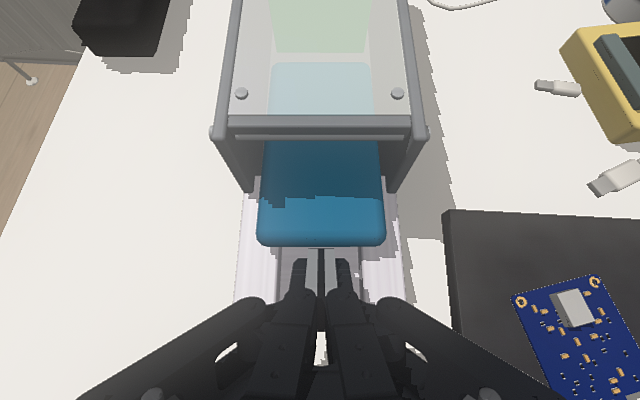

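The finger is against the tail (edge at about (321,245)), the bank is straight, and the force is about 2 N. I'll measure the tail, then push on.

```bash
python3 - <<'E'
from h import *
c,s=pickle.load(open('pics/w6.pkl','rb'))
for z,v in((.033,236),(.018,247)):print(np.round(B.T@(wray(c,s,320,v,z)-M)*1000,1))
print(np.round(B.T@(wray(c,s,320,125,.074)-M)*1000,1))
E
```

```text
[-38.   -0.8  33. ]
[-40.   -0.8  18. ]
[-2.9 -0.9 74. ]
```

Emit:
step_arm(targets=[{"tx": 0.38, "ty": 0.0, "tz": 0.32, "ax": 0.0, "ay": 0.0, "az": 0.0, "jaw": 0.0}, {"tx": 0.77, "ty": 0.0, "tz": 0.64, "ax": 0.0, "ay": 0.0, "az": 0.0, "jaw": 0.0}, {"tx": 1.15, "ty": 0.0, "tz": 0.96, "ax": 0.0, "ay": 0.0, "az": 0.0, "jaw": 0.0}, {"tx": 1.53, "ty": 0.0, "tz": 1.29, "ax": 0.0, "ay": 0.0, "az": 0.0, "jaw": 0.0}, {"tx": 1.53, "ty": 0.0, "tz": 1.29, "ax": 0.0, "ay": 0.0, "az": 0.0, "jaw": 0.0}, {"tx": 1.53, "ty": 0.0, "tz": 1.29, "ax": 0.0, "ay": 0.0, "az": 0.0, "jaw": 0.0}])

```text
clock: 10.53
ee_pos: [0.5759, 0.1666, 0.016]
orientation: [[-0.047, 0.998, -0.04], [0.764, 0.061, 0.642], [0.643, -0.0, -0.766]]
ft_force: [-1.0, -1.0, -1.3]
grip_width: -0.0
gripper_force: 0.7
```

```bash
python3 - <<'E'
from h import *
s=st()
c=manip.capture('wrist');pickle.dump((c,s),open('pics/w7.pkl','wb'));cv2.imwrite('pics/w7.png',c['image'][:,:,::-1])
E
```

```text
10.53 tcp [0.5759 0.1666 0.016 ] bay [-26.5  -1.3  16. ] F [-1.  -1.  -1.3] w -0.0 q [ 0.54  1.01 -0.86  1.88  0.    0.5   0.03]
```

View pics/w7.png

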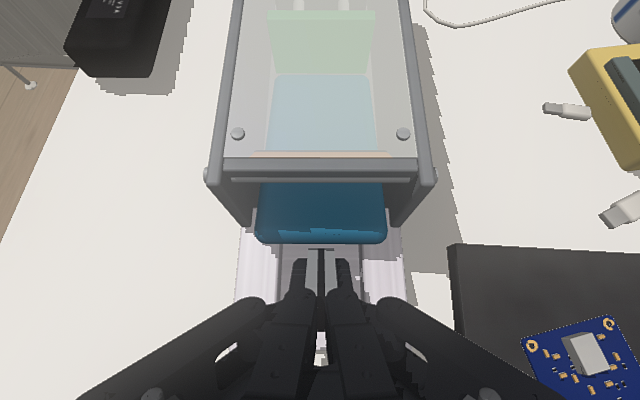

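Tail is at about bay x -18 and the nose is near the carriage. From here I'll go by force and numeric measurements.

Emit:
step_arm(targets=[{"tx": 0.23, "ty": 0.0, "tz": 0.19, "ax": 0.0, "ay": 0.0, "az": 0.0, "jaw": 0.0}, {"tx": 0.46, "ty": 0.0, "tz": 0.39, "ax": 0.0, "ay": 0.0, "az": 0.0, "jaw": 0.0}, {"tx": 0.69, "ty": 0.0, "tz": 0.58, "ax": 0.0, "ay": 0.0, "az": 0.0, "jaw": 0.0}, {"tx": 0.92, "ty": 0.0, "tz": 0.77, "ax": 0.0, "ay": 0.0, "az": 0.0, "jaw": 0.0}, {"tx": 0.92, "ty": 0.0, "tz": 0.77, "ax": 0.0, "ay": 0.0, "az": 0.0, "jaw": 0.0}])

```text
clock: 11.0
ee_pos: [0.5754, 0.1785, 0.016]
orientation: [[-0.047, 0.998, -0.039], [0.765, 0.061, 0.642], [0.643, 0.0, -0.766]]
ft_force: [1.5, -1.9, -1.9]
grip_width: -0.002
gripper_force: 1.3
```

Emit:
step_arm(targets=[{"tx": 0.19, "ty": 0.0, "tz": 0.16, "ax": 0.0, "ay": 0.0, "az": 0.0, "jaw": 0.0}, {"tx": 0.38, "ty": 0.0, "tz": 0.32, "ax": 0.0, "ay": 0.0, "az": 0.0, "jaw": 0.0}, {"tx": 0.57, "ty": 0.0, "tz": 0.48, "ax": 0.0, "ay": 0.0, "az": 0.0, "jaw": 0.0}, {"tx": 0.57, "ty": 0.0, "tz": 0.48, "ax": 0.0, "ay": 0.0, "az": 0.0, "jaw": 0.0}])

```text
clock: 11.33
ee_pos: [0.575, 0.1858, 0.016]
orientation: [[-0.047, 0.998, -0.039], [0.765, 0.061, 0.642], [0.643, 0.0, -0.766]]
ft_force: [0.1, -3.1, -2.2]
grip_width: -0.003
gripper_force: 2.0
```

```bash
cat > look.py <<'E'
from h import *
# carriage edge/green and bank extents along the centre column, in pixels and bay x
s=st();c=manip.capture('wrist');I=c['image'];pickle.dump((c,s),open('pics/last.pkl','wb'))
def pix(bp):
    T=np.array(c['tool_from_camera']);P=T[:3,:3].T@(np.array(s['orientation']).T@(b2w(bp)-s['ee_pos'])-T[:3,3]);return np.array([c['fx']*P[0]/P[2]+c['cx'],c['fy']*P[1]/P[2]+c['cy']])
for bp in([113,0,48],[130,0,48],[113,0,10],[4,0,33],[4,0,18],[-2,0,74],[4,0,16.5]):print(bp,pix(bp).round(0))
col=I[:,300:304].mean(1).astype(int)
last=None
for v in range(0,300,4):
    if last is None or abs(col[v]-last).max()>8:print(v,col[v].tolist(),end=' ')
    last=col[v]
E
python3 look.py
```

```text
11.33 tcp [0.575  0.1858 0.016 ] bay [-7.3 -1.6 16. ] F [ 0.1 -3.1 -2.2] w -0.003 q [ 0.51  1.   -0.86  1.88 -0.01  0.47  0.01]
[113, 0, 48] [319.  39.]
[130, 0, 48] [319.  18.]
[113, 0, 10] [319.  87.]
[4, 0, 33] [318. 231.]
[4, 0, 18] [319. 238.]
[-2, 0, 74] [318. 216.]
[4, 0, 16.5] [319. 239.]
0 [182, 183, 177] 20 [187, 187, 182] 24 [177, 192, 176] 76 [173, 186, 187] 176 [170, 170, 169] 180 [199, 183, 172] 204 [107, 107, 108] 208 [129, 130, 131] 220 [72, 71, 71] 224 [106, 106, 106] 228 [55, 79, 93] 244 [84, 85, 86] 248 [134, 130, 132] 260 [42, 42, 43]
```

Carriage travel reads about 13 mm with the tail at about +1, and both measurements agree. I'll push 7 mm more, then drag down.

Emit:
step_arm(targets=[{"tx": 0.18, "ty": 0.0, "tz": 0.15, "ax": 0.0, "ay": 0.0, "az": 0.0, "jaw": 0.0}, {"tx": 0.36, "ty": 0.0, "tz": 0.3, "ax": 0.0, "ay": 0.0, "az": 0.0, "jaw": 0.0}, {"tx": 0.54, "ty": 0.0, "tz": 0.45, "ax": 0.0, "ay": 0.0, "az": 0.0, "jaw": 0.0}, {"tx": 0.54, "ty": 0.0, "tz": 0.45, "ax": 0.0, "ay": 0.0, "az": 0.0, "jaw": 0.0}, {"tx": 0.54, "ty": 0.0, "tz": 0.45, "ax": 0.0, "ay": 0.0, "az": 0.0, "jaw": 0.0}])

```text
clock: 11.8
ee_pos: [0.5747, 0.1923, 0.0159]
orientation: [[-0.046, 0.998, -0.039], [0.765, 0.06, 0.641], [0.643, 0.0, -0.766]]
ft_force: [0.3, -4.5, -1.1]
grip_width: 0.001
gripper_force: 2.3
```

```bash
python3 look.py
```

```text
11.8 tcp [0.5747 0.1923 0.0159] bay [-0.8 -1.6 15.9] F [ 0.3 -4.5 -1.1] w 0.001 q [ 0.5   1.   -0.86  1.89 -0.01  0.46  0.01]
[113, 0, 48] [318.  48.]
[130, 0, 48] [318.  26.]
[113, 0, 10] [319.  94.]
[4, 0, 33] [318. 244.]
[4, 0, 18] [318. 250.]
[-2, 0, 74] [317. 233.]
[4, 0, 16.5] [318. 251.]
0 [180, 179, 174] 24 [174, 189, 173] 76 [170, 183, 184] 184 [169, 170, 169] 188 [197, 182, 170] 220 [113, 101, 91] 224 [128, 128, 130] 236 [79, 79, 79] 240 [93, 92, 93] 244 [80, 79, 79] 260 [44, 43, 43]
```

Emit:
step_arm(targets=[{"tx": -0.06, "ty": 0.0, "tz": 0.08, "ax": 0.0, "ay": 0.0, "az": 0.0, "jaw": 0.0}, {"tx": -0.13, "ty": 0.0, "tz": 0.15, "ax": 0.0, "ay": 0.0, "az": 0.0, "jaw": 0.0}, {"tx": -0.19, "ty": 0.0, "tz": 0.23, "ax": 0.0, "ay": 0.0, "az": 0.0, "jaw": 0.0}, {"tx": -0.26, "ty": 0.0, "tz": 0.31, "ax": 0.0, "ay": 0.0, "az": 0.0, "jaw": 0.0}, {"tx": -0.26, "ty": 0.0, "tz": 0.31, "ax": 0.0, "ay": 0.0, "az": 0.0, "jaw": 0.0}, {"tx": -0.26, "ty": 0.0, "tz": 0.31, "ax": 0.0, "ay": 0.0, "az": 0.0, "jaw": 0.0}])

```text
clock: 12.35
ee_pos: [0.5748, 0.1917, 0.0115]
orientation: [[-0.046, 0.998, -0.039], [0.765, 0.06, 0.641], [0.642, -0.0, -0.767]]
ft_force: [0.8, -6.1, -1.5]
grip_width: 0.001
gripper_force: 3.2
```

```bash
python3 look.py
```

```text
12.35 tcp [0.5748 0.1917 0.0115] bay [-1.4 -1.7 11.5] F [ 0.8 -6.1 -1.5] w 0.001 q [ 0.5   1.01 -0.86  1.89 -0.01  0.45  0.01]
[113, 0, 48] [318.  40.]
[130, 0, 48] [318.  18.]
[113, 0, 10] [319.  89.]
[4, 0, 33] [318. 241.]
[4, 0, 18] [318. 248.]
[-2, 0, 74] [317. 229.]
[4, 0, 16.5] [318. 248.]
0 [181, 181, 176] 16 [175, 191, 174] 72 [171, 185, 186] 188 [169, 168, 168] 192 [195, 181, 170] 216 [110, 112, 112] 220 [127, 128, 129] 232 [70, 70, 70] 236 [103, 103, 103] 240 [57, 72, 80] 244 [44, 58, 65] 248 [84, 85, 86] 256 [133, 128, 131] 260 [40, 40, 41] 288 [42, 42, 44]
```

```bash
cat > col.py <<'E'
from h import *
c,s=pickle.load(open('pics/last.pkl','rb'));I=c['image']
T=np.array(c['tool_from_camera'])
def pix(bp):
    P=T[:3,:3].T@(np.array(s['orientation']).T@(b2w(bp)-s['ee_pos'])-T[:3,3]);return np.array([c['fx']*P[0]/P[2]+c['cx'],c['fy']*P[1]/P[2]+c['cy']])
for y in(28,16,-18,-30):
    print('y',y,{k:pix([k[0],y,k[1]]).round(0).tolist() for k in((-2,65),(7,33),(7,18),(4,18),(4,16.5),(4,1.5),(-70,18))})
    u=int(pix([4,y,18])[0]);print([(v,I[v,u].tolist()) for v in range(226,266,2)])
E
python3 col.py
```

```text
y 28 {(-2, 65): [240.0, 236.0], (7, 33): [259.0, 234.0], (7, 18): [264.0, 242.0], (4, 18): [264.0, 248.0], (4, 16.5): [264.0, 248.0], (4, 1.5): [269.0, 254.0], (-70, 18): [252.0, 419.0]}
[(226, [129, 130, 131]), (228, [131, 132, 135]), (230, [108, 107, 109]), (232, [73, 72, 72]), (234, [69, 70, 69]), (236, [105, 104, 105]), (238, [101, 100, 101]), (240, [60, 74, 81]), (242, [49, 67, 78]), (244, [74, 78, 81]), (246, [87, 87, 88]), (248, [86, 86, 87]), (250, [105, 102, 103]), (252, [135, 131, 133]), (254, [134, 130, 132]), (256, [135, 131, 134]), (258, [135, 130, 133]), (260, [136, 132, 135]), (262, [136, 132, 135]), (264, [136, 132, 135])]
y 16 {(-2, 65): [273.0, 236.0], (7, 33): [284.0, 234.0], (7, 18): [287.0, 242.0], (4, 18): [287.0, 248.0], (4, 16.5): [287.0, 248.0], (4, 1.5): [290.0, 254.0], (-70, 18): [281.0, 419.0]}
[(226, [127, 129, 130]), (228, [129, 129, 131]), (230, [107, 108, 109]), (232, [70, 69, 70]), (234, [69, 69, 69]), (236, [105, 104, 105]), (238, [99, 98, 99]), (240, [59, 74, 81]), (242, [48, 68, 80]), (244, [46, 59, 66]), (246, [87, 87, 88]), (248, [85, 86, 87]), (
[... 762 characters left out ...]
 121]), (262, [128, 124, 127]), (264, [129, 124, 127])]
y -30 {(-2, 65): [400.0, 235.0], (7, 33): [382.0, 234.0], (7, 18): [376.0, 242.0], (4, 18): [377.0, 248.0], (4, 16.5): [376.0, 248.0], (4, 1.5): [372.0, 254.0], (-70, 18): [389.0, 419.0]}
[(226, [125, 126, 128]), (228, [128, 129, 131]), (230, [105, 106, 107]), (232, [71, 71, 71]), (234, [67, 67, 67]), (236, [103, 103, 104]), (238, [98, 98, 98]), (240, [57, 71, 79]), (242, [46, 68, 81]), (244, [52, 64, 68]), (246, [85, 85, 86]), (248, [84, 84, 85]), (250, [103, 100, 102]), (252, [130, 127, 129]), (254, [129, 124, 127]), (256, [129, 124, 128]), (258, [129, 125, 128]), (260, [129, 124, 127]), (262, [129, 126, 128]), (264, [130, 126, 128])]
```

```bash
cat >> col.py <<'E'
print('flap')
u=300
for t in(.7,.75,.8,.85,.9,.95,1.,1.05,1.1,1.15):
    x,z=46*np.sin(t),66-46*np.cos(t);L=132.5;h=(z-15-1.5)/(1-(x-7)/125)+1.5
    print(t,round(x,1),round(z,1),'px',pix([x,8,z]).round(1)[1],'tail h',round(h,1))
print([(v,I[v,300].tolist()) for v in range(180,222,3)],pix([-2,8,74]))
E
python3 col.py | sed -n '/flap/,$p'
```

```text
flap
0.7 29.6 30.8 px 191.9 tail h 19.0
0.75 31.4 32.3 px 187.6 tail h 21.2
0.8 33.0 34.0 px 183.3 tail h 23.5
0.85 34.6 35.6 px 179.0 tail h 26.1
0.9 36.0 37.4 px 174.7 tail h 28.7
0.95 37.4 39.2 px 170.5 tail h 31.6
1.0 38.7 41.1 px 166.3 tail h 34.5
1.05 39.9 43.1 px 162.2 tail h 37.6
1.1 41.0 45.1 px 158.1 tail h 40.8
1.15 42.0 47.2 px 154.0 tail h 44.1
[(180, [171, 185, 187]), (183, [172, 185, 188]), (186, [172, 187, 192]), (189, [175, 172, 170]), (192, [195, 181, 169]), (195, [194, 181, 170]), (198, [195, 181, 170]), (201, [195, 181, 170]), (204, [196, 181, 170]), (207, [194, 180, 169]), (210, [195, 180, 169]), (213, [200, 185, 173]), (216, [110, 112, 113]), (219, [128, 129, 131])] [293.18549997 228.64285435]
```

The tail is past the sill but still riding on the tilted finger. I'll steepen the finger to a 22° tilt about its front corner, then drag lower.

Emit:
step_arm(targets=[{"tx": 0.03, "ty": 0.0, "tz": -0.07, "ax": 0.0, "ay": -4.5, "az": 0.0, "jaw": 0.0}, {"tx": 0.06, "ty": 0.0, "tz": -0.14, "ax": 0.0, "ay": -9.0, "az": 0.0, "jaw": 0.0}, {"tx": 0.1, "ty": 0.0, "tz": -0.2, "ax": 0.0, "ay": -13.5, "az": 0.0, "jaw": 0.0}, {"tx": 0.13, "ty": 0.0, "tz": -0.27, "ax": 0.0, "ay": -18.0, "az": 0.0, "jaw": 0.0}, {"tx": 0.13, "ty": 0.0, "tz": -0.27, "ax": 0.0, "ay": -18.0, "az": 0.0, "jaw": 0.0}, {"tx": 0.03, "ty": 0.0, "tz": -0.14, "ax": 0.0, "ay": -18.0, "az": 0.0, "jaw": 0.0}, {"tx": -0.06, "ty": 0.0, "tz": -0.03, "ax": 0.0, "ay": -18.0, "az": 0.0, "jaw": 0.0}, {"tx": -0.15, "ty": 0.0, "tz": 0.08, "ax": 0.0, "ay": -18.0, "az": 0.0, "jaw": 0.0}, {"tx": -0.25, "ty": 0.0, "tz": 0.18, "ax": 0.0, "ay": -18.0, "az": 0.0, "jaw": 0.0}, {"tx": -0.25, "ty": 0.0, "tz": 0.18, "ax": 0.0, "ay": -18.0, "az": 0.0, "jaw": 0.0}])

```text
clock: 13.23
ee_pos: [0.5742, 0.1903, 0.0078]
orientation: [[-0.054, 0.998, -0.024], [0.925, 0.059, 0.375], [0.375, -0.002, -0.927]]
ft_force: [0.5, -4.9, -2.1]
grip_width: -0.003
gripper_force: 3.0
```

```bash
python3 look.py;echo; python3 col.py
```

```text
13.23 tcp [0.5742 0.1903 0.0078] bay [-2.7 -1.1  7.8] F [ 0.5 -4.9 -2.1] w -0.003 q [ 0.18  0.82 -0.57  1.89  0.06  0.45 -0.21]
[113, 0, 48] [318.  -7.]
[130, 0, 48] [318. -46.]
[113, 0, 10] [319.  45.]
[4, 0, 33] [319. 254.]
[4, 0, 18] [319. 250.]
[-2, 0, 74] [318. 289.]
[4, 0, 16.5] [319. 250.]
0 [158, 167, 159] 16 [157, 168, 172] 204 [157, 157, 158] 208 [183, 168, 160] 268 [164, 163, 163] 272 [113, 113, 113] 288 [58, 57, 56] 292 [43, 41, 40] 
y 28 {(-2, 65): [236.0, 283.0], (7, 33): [256.0, 247.0], (7, 18): [263.0, 245.0], (4, 18): [263.0, 251.0], (4, 16.5): [263.0, 250.0], (4, 1.5): [268.0, 247.0], (-70, 18): [262.0, 406.0]}
[(226, [182, 168, 160]), (228, [182, 167, 159]), (230, [182, 168, 159]), (232, [181, 167, 159]), (234, [181, 166, 158]), (236, [182, 167, 159]), (238, [182, 168, 159]), (240, [182, 168, 158]), (242, [181, 166, 158]), (244, [181, 167, 158]), (246, [181, 166, 158]), (248, [182, 167, 158]), (250, [182, 167, 158]), (252, [180, 166, 157]), (254, [181, 166, 158]), (256, [181, 166, 157]), (258, [182, 167, 159]), (260, [181, 166, 157]), (262, [180, 165, 157]), (264, 
[... 2048 characters left out ...]
6.8 tail h 19.0
0.75 31.4 32.3 px 192.8 tail h 21.2
0.8 33.0 34.0 px 188.8 tail h 23.5
0.85 34.6 35.6 px 184.9 tail h 26.1
0.9 36.0 37.4 px 181.1 tail h 28.7
0.95 37.4 39.2 px 177.3 tail h 31.6
1.0 38.7 41.1 px 173.7 tail h 34.5
1.05 39.9 43.1 px 170.2 tail h 37.6
1.1 41.0 45.1 px 166.8 tail h 40.8
1.15 42.0 47.2 px 163.5 tail h 44.1
[(180, [158, 171, 177]), (183, [158, 171, 177]), (186, [159, 171, 177]), (189, [159, 172, 178]), (192, [159, 172, 178]), (195, [158, 171, 177]), (198, [158, 171, 177]), (201, [158, 173, 179]), (204, [158, 158, 159]), (207, [181, 168, 160]), (210, [182, 168, 160]), (213, [183, 169, 161]), (216, [182, 167, 159]), (219, [181, 167, 158])] [292.50193515 288.90737874]
```

The flap angle shows the tail has come down with the finger to below rail height. I'll retreat slowly: if the sill holds the bank, the force will drop to zero.

Emit:
step_arm(targets=[{"tx": -0.14, "ty": 0.0, "tz": -0.06, "ax": 0.0, "ay": 0.0, "az": 0.0, "jaw": 0.0}, {"tx": -0.28, "ty": 0.0, "tz": -0.11, "ax": 0.0, "ay": 0.0, "az": 0.0, "jaw": 0.0}, {"tx": -0.42, "ty": 0.0, "tz": -0.17, "ax": 0.0, "ay": 0.0, "az": 0.0, "jaw": 0.0}, {"tx": -0.56, "ty": 0.0, "tz": -0.23, "ax": 0.0, "ay": 0.0, "az": 0.0, "jaw": 0.0}, {"tx": -0.56, "ty": 0.0, "tz": -0.23, "ax": 0.0, "ay": 0.0, "az": 0.0, "jaw": 0.0}, {"tx": -0.56, "ty": 0.0, "tz": -0.23, "ax": 0.0, "ay": 0.0, "az": 0.0, "jaw": 0.0}])

```text
clock: 13.78
ee_pos: [0.5751, 0.1861, 0.0093]
orientation: [[-0.057, 0.998, -0.022], [0.925, 0.061, 0.374], [0.375, 0.0, -0.927]]
ft_force: [-1.1, -0.9, 0.1]
grip_width: 0.002
gripper_force: 0.0
```

```bash
python3 look.py; python3 col.py | sed -n '/flap/,$p'
```

```text
13.78 tcp [0.5751 0.1861 0.0093] bay [-7.1 -1.6  9.3] F [-1.1 -0.9  0.1] w 0.002 q [ 0.19  0.82 -0.57  1.89  0.06  0.46 -0.2 ]
[113, 0, 48] [318. -14.]
[130, 0, 48] [318. -52.]
[113, 0, 10] [318.  39.]
[4, 0, 33] [318. 244.]
[4, 0, 18] [318. 241.]
[-2, 0, 74] [317. 274.]
[4, 0, 16.5] [318. 241.]
0 [159, 169, 161] 12 [159, 171, 175] 192 [164, 169, 170] 196 [158, 159, 162] 200 [184, 170, 162] 256 [106, 106, 107] 260 [120, 119, 120] 272 [106, 107, 107] 276 [47, 44, 44] flap
0.7 29.6 30.8 px 187.7 tail h 19.0
0.75 31.4 32.3 px 183.6 tail h 21.2
0.8 33.0 34.0 px 179.6 tail h 23.5
0.85 34.6 35.6 px 175.6 tail h 26.1
0.9 36.0 37.4 px 171.7 tail h 28.7
0.95 37.4 39.2 px 167.9 tail h 31.6
1.0 38.7 41.1 px 164.2 tail h 34.5
1.05 39.9 43.1 px 160.6 tail h 37.6
1.1 41.0 45.1 px 157.1 tail h 40.8
1.15 42.0 47.2 px 153.7 tail h 44.1
[(180, [161, 174, 180]), (183, [160, 173, 179]), (186, [161, 174, 180]), (189, [160, 173, 179]), (192, [165, 169, 171]), (195, [160, 160, 161]), (198, [186, 171, 162]), (201, [185, 170, 162]), (204, [185, 170, 163]), (207, [185, 171, 162]), (210, [185, 170, 162]), (213, [184, 169, 161]), (216, [185, 171, 162]), (219, [184, 170, 161])] [291.7785572 273.9780758]
```

Contact is lost, so the sill holds the bank. I'll back out and see whether the flap closes.

Emit:
step_arm(targets=[{"tx": -0.9, "ty": 0.0, "tz": -0.4, "ax": 0.0, "ay": 3.0, "az": 0.0, "jaw": 0.0}, {"tx": -1.9, "ty": 0.0, "tz": -1.0, "ax": 0.0, "ay": 8.0, "az": 0.0, "jaw": 0.0}, {"tx": -2.8, "ty": 0.0, "tz": -1.6, "ax": 0.0, "ay": 14.0, "az": 0.0, "jaw": 0.0}, {"tx": -3.7, "ty": 0.0, "tz": -2.2, "ax": 0.0, "ay": 20.0, "az": 0.0, "jaw": 0.0}, {"tx": -3.7, "ty": 0.0, "tz": -2.2, "ax": 0.0, "ay": 26.0, "az": 0.0, "jaw": 0.0}, {"tx": -3.7, "ty": 0.0, "tz": -2.2, "ax": 0.0, "ay": 28.0, "az": 0.0, "jaw": 0.0}, {"tx": -3.7, "ty": 0.0, "tz": -2.2, "ax": 0.0, "ay": 28.0, "az": 0.0, "jaw": 0.0}, {"tx": -3.7, "ty": 0.0, "tz": -2.2, "ax": 0.0, "ay": 28.0, "az": 0.0, "jaw": 0.0}])

```text
clock: 14.5
ee_pos: [0.5776, 0.1431, 0.0153]
orientation: [[-0.037, 0.998, -0.046], [0.641, 0.059, 0.765], [0.766, -0.001, -0.642]]
ft_force: [0.3, -0.1, 0.2]
grip_width: 0.0
gripper_force: 0.0
```

```bash
cat > fin.py <<'E'
from h import *
s=st();c=manip.capture('wrist');I=c['image'];T=np.array(c['tool_from_camera']);pickle.dump((c,s),open('pics/last.pkl','wb'));cv2.imwrite('pics/fin.png',I[:,:,::-1])
def pix(bp):
    P=T[:3,:3].T@(np.array(s['orientation']).T@(b2w(bp)-s['ee_pos'])-T[:3,3]);return (c['fx']*P[0]/P[2]+c['cx'],c['fy']*P[1]/P[2]+c['cy'])
for y in(27,10,-14,-29):
    print('y',y,{k:round(pix([k[0],y,k[1]])[1]) for k in((113,48),(128,48),(-2,74),(-2,65),(0,66),(-1.5,20),(4,18),(4,33),(-70,18))},end=' ')
    u=int(pix([0,y,35])[0]);print(u);last=None
    for v in range(0,330,3):
        p=I[v,u-1:u+2].mean(0).astype(int)
        if last is None or abs(p-last).max()>12:print(v,p.tolist(),end=' ')
        last=p
    print()
E
python3 fin.py
```

```text
14.5 tcp [0.5776 0.1431 0.0153] bay [-50.1  -1.5  15.3] F [ 0.3 -0.1  0.2] w 0.0 q [ 0.69  1.14 -0.96  1.83 -0.03  0.58  0.17]
y 27 {(113, 48): 26, (128, 48): 14, (-2, 74): 110, (-2, 65): 125, (0, 66): 120, (-1.5, 20): 180, (4, 18): 174, (4, 33): 159, (-70, 18): 297} 270
0 [199, 199, 194] 105 [117, 118, 115] 108 [135, 137, 138] 114 [110, 111, 112] 117 [83, 84, 85] 123 [98, 99, 99] 126 [112, 113, 113] 129 [89, 93, 94] 132 [101, 70, 57] 138 [52, 53, 53] 141 [66, 76, 82] 171 [89, 92, 93] 180 [140, 137, 139] 207 [136, 131, 134] 210 [228, 223, 226] 297 [207, 200, 205] 300 [116, 112, 114] 306 [65, 64, 67] 
y 10 {(113, 48): 26, (128, 48): 14, (-2, 74): 110, (-2, 65): 125, (0, 66): 120, (-1.5, 20): 180, (4, 18): 174, (4, 33): 159, (-70, 18): 297} 300
0 [197, 197, 192] 60 [186, 201, 202] 105 [106, 119, 121] 108 [132, 135, 136] 114 [107, 109, 111] 117 [80, 82, 83] 123 [96, 97, 99] 126 [109, 110, 111] 129 [84, 88, 91] 132 [98, 66, 52] 138 [44, 45, 46] 141 [49, 80, 97] 171 [42, 61, 73] 174 [91, 92, 94] 192 [139, 134, 138] 234 [175, 170, 173] 237 [227, 222, 225] 258 [113, 109, 112] 261 [69, 68, 7
[... 294 characters left out ...]
, 109] 129 [82, 88, 89] 132 [96, 63, 51] 138 [40, 43, 45] 141 [47, 79, 96] 171 [37, 58, 71] 174 [91, 92, 94] 192 [135, 132, 135] 234 [163, 157, 162] 237 [223, 217, 222] 258 [119, 116, 119] 261 [66, 65, 68] 
y -29 {(113, 48): 25, (128, 48): 14, (-2, 74): 110, (-2, 65): 125, (0, 66): 120, (-1.5, 20): 179, (4, 18): 174, (4, 33): 158, (-70, 18): 297} 370
0 [194, 194, 190] 105 [114, 115, 112] 108 [134, 136, 137] 114 [107, 108, 110] 117 [80, 81, 82] 123 [94, 96, 97] 126 [109, 109, 110] 129 [82, 88, 90] 132 [98, 65, 52] 138 [44, 47, 48] 141 [51, 80, 96] 171 [70, 80, 85] 174 [90, 90, 92] 180 [139, 135, 138] 216 [218, 210, 215] 297 [192, 187, 190] 300 [116, 112, 114] 303 [95, 93, 95] 306 [58, 58, 61]
```

```bash
python3 - <<'E'
from h import *
c,s=pickle.load(open('pics/last.pkl','rb'));I=c['image'].astype(int)
for u in(270,300,343,370):print(u,[(v,*I[v,u-2:u+3].mean(0).astype(int).tolist()) for v in range(128,196,2)])
print([(v,*I[v,318:324].mean(0).astype(int).tolist()) for v in range(0,110,3)])
r=I[160];print('row160',[(u,*r[u].tolist()) for u in range(250,392,4)])
E
```

```text
270 [(128, 100, 101, 102), (130, 87, 76, 69), (132, 101, 70, 57), (134, 101, 70, 57), (136, 105, 71, 58), (138, 52, 52, 53), (140, 70, 81, 88), (142, 67, 80, 86), (144, 64, 78, 87), (146, 65, 80, 88), (148, 62, 78, 87), (150, 59, 77, 87), (152, 57, 76, 87), (154, 56, 75, 87), (156, 56, 77, 88), (158, 57, 79, 91), (160, 56, 78, 92), (162, 57, 79, 91), (164, 57, 78, 91), (166, 57, 76, 87), (168, 58, 73, 83), (170, 72, 81, 86), (172, 96, 96, 97), (174, 96, 97, 97), (176, 95, 96, 97), (178, 138, 134, 136), (180, 141, 138, 140), (182, 141, 137, 140), (184, 143, 138, 141), (186, 143, 139, 141), (188, 143, 139, 142), (190, 144, 140, 142), (192, 144, 140, 142), (194, 145, 140, 143)]
300 [(128, 97, 99, 100), (130, 82, 71, 64), (132, 98, 65, 52), (134, 97, 65, 53), (136, 102, 66, 52), (138, 44, 45, 46), (140, 51, 82, 99), (142, 49, 79, 96), (144, 48, 79, 96), (146, 48, 79, 96), (148, 49, 79, 96), (150, 49, 79, 96), (152, 48, 79, 95), (154, 48, 79, 95), (156, 48, 81, 97), (158, 49, 83, 101), (160, 51, 85, 103), (162, 49, 82, 100), (164, 49, 81, 99), (166, 49, 77, 94), (168, 48, 76, 91), (170, 4
[... 2387 characters left out ...]
, 85, 85), (254, 84, 83, 83), (258, 81, 81, 81), (262, 80, 80, 79), (266, 95, 93, 92), (270, 56, 78, 92), (274, 56, 86, 102), (278, 57, 88, 104), (282, 54, 87, 104), (286, 54, 87, 103), (290, 52, 85, 102), (294, 50, 84, 102), (298, 52, 86, 103), (302, 50, 84, 103), (306, 48, 83, 102), (310, 48, 83, 102), (314, 48, 84, 102), (318, 47, 83, 102), (322, 46, 82, 101), (326, 47, 83, 102), (330, 47, 83, 102), (334, 47, 83, 102), (338, 47, 83, 102), (342, 49, 84, 103), (346, 49, 84, 103), (350, 48, 83, 102), (354, 49, 84, 103), (358, 48, 83, 103), (362, 50, 84, 103), (366, 48, 83, 101), (370, 50, 84, 103), (374, 51, 69, 77), (378, 64, 64, 64), (382, 64, 64, 64), (386, 66, 66, 67), (390, 66, 67, 67)]
```

The bank tail is stuck at about (x 8, z 17 mm), pitched about 7°, so it must be pressed down from above. I'll set up a 62° tilt approach along the finger axis, under the lintel.

```bash
python3 - <<'E'
from h import *
go(b2w([-45,-1.5,73]),tilt(62))
E
```

```text
t [ 4.61 -0.01 -3.35] a [-0. 12.  0.] | dist 5.7
```

Emit:
step_arm(targets=[{"tx": 1.5, "ty": 0.0, "tz": -1.5, "ax": 0.0, "ay": 0.0, "az": 0.0, "jaw": 0.0}, {"tx": 3.5, "ty": 0.0, "tz": -3.0, "ax": 0.0, "ay": 6.0, "az": 0.0, "jaw": 0.0}, {"tx": 4.6, "ty": 0.0, "tz": -3.4, "ax": 0.0, "ay": 12.0, "az": 0.0, "jaw": 0.0}, {"tx": 4.6, "ty": 0.0, "tz": -3.4, "ax": 0.0, "ay": 12.0, "az": 0.0, "jaw": 0.0}, {"tx": 4.6, "ty": 0.0, "tz": -3.4, "ax": 0.0, "ay": 12.0, "az": 0.0, "jaw": 0.0}, {"tx": 4.6, "ty": 0.0, "tz": -3.4, "ax": 0.0, "ay": 12.0, "az": 0.0, "jaw": 0.0}])

```text
clock: 15.05
ee_pos: [0.577, 0.1483, 0.0733]
orientation: [[-0.031, 0.998, -0.055], [0.471, 0.063, 0.88], [0.881, 0.001, -0.472]]
ft_force: [-1.1, 1.5, 0.0]
grip_width: -0.001
gripper_force: 0.0
```

```bash
python3 - <<'E'
from h import *
s=st();print(np.round(B.T@np.array(s['orientation']),2).tolist());go(b2w([13.5,-1.5,42.5]),tilt(62),s)
E
```

```text
15.05 tcp [0.577  0.1483 0.0733] bay [-44.9  -1.2  73.3] F [-1.1  1.5  0. ] w -0.001 q [ 0.8   1.23 -1.1   1.8  -0.1   0.69  0.23]
[[0.47, 0.0, 0.88], [0.0, -1.0, 0.0], [0.88, 0.0, -0.47]]
t [0.04 0.03 6.6 ] a [-0.1  0.2  0.1] | dist 6.6
```

Emit:
step_arm(targets=[{"tx": 0.0, "ty": 0.0, "tz": 1.0, "ax": 0.0, "ay": 0.0, "az": 0.0, "jaw": 0.0}, {"tx": 0.0, "ty": 0.0, "tz": 2.0, "ax": 0.0, "ay": 0.0, "az": 0.0, "jaw": 0.0}, {"tx": 0.0, "ty": 0.0, "tz": 3.0, "ax": 0.0, "ay": 0.0, "az": 0.0, "jaw": 0.0}, {"tx": 0.0, "ty": 0.0, "tz": 4.0, "ax": 0.0, "ay": 0.0, "az": 0.0, "jaw": 0.0}, {"tx": 0.0, "ty": 0.0, "tz": 4.8, "ax": 0.0, "ay": 0.0, "az": 0.0, "jaw": 0.0}, {"tx": 0.0, "ty": 0.0, "tz": 5.0, "ax": 0.0, "ay": 0.0, "az": 0.0, "jaw": 0.0}, {"tx": 0.0, "ty": 0.0, "tz": 5.0, "ax": 0.0, "ay": 0.0, "az": 0.0, "jaw": 0.0}])

```text
clock: 15.63
ee_pos: [0.5741, 0.1919, 0.0488]
orientation: [[-0.029, 0.998, -0.055], [0.468, 0.062, 0.881], [0.883, -0.001, -0.469]]
ft_force: [0.3, -0.8, 0.6]
grip_width: 0.005
gripper_force: 0.0
```

```bash
python3 - <<'E'
from h import *
s=st();go(b2w([13.5,-1.5,42.5]),tilt(62),s)
E
```

```text
15.63 tcp [0.5741 0.1919 0.0488] bay [-1.2 -1.  48.8] F [ 0.3 -0.8  0.6] w 0.005 q [ 0.74  1.27 -1.09  1.83 -0.1   0.58  0.23]
t [0.13 0.05 1.59] a [-0.1 -0.  -0. ] | dist 1.6
```

Emit:
step_arm(targets=[{"tx": 0.0, "ty": 0.0, "tz": 0.6, "ax": 0.0, "ay": 0.0, "az": 0.0, "jaw": 0.0}, {"tx": 0.0, "ty": 0.0, "tz": 1.2, "ax": 0.0, "ay": 0.0, "az": 0.0, "jaw": 0.0}, {"tx": 0.0, "ty": 0.0, "tz": 1.6, "ax": 0.0, "ay": 0.0, "az": 0.0, "jaw": 0.0}, {"tx": 0.0, "ty": 0.0, "tz": 1.6, "ax": 0.0, "ay": 0.0, "az": 0.0, "jaw": 0.0}, {"tx": -0.15, "ty": 0.0, "tz": 1.68, "ax": 0.0, "ay": 0.0, "az": 0.0, "jaw": 0.0}, {"tx": -0.3, "ty": 0.0, "tz": 1.76, "ax": 0.0, "ay": 0.0, "az": 0.0, "jaw": 0.0}, {"tx": -0.3, "ty": 0.0, "tz": 1.76, "ax": 0.0, "ay": 0.0, "az": 0.0, "jaw": 0.0}])

```text
clock: 16.22
ee_pos: [0.5739, 0.2047, 0.038]
orientation: [[-0.028, 0.998, -0.053], [0.469, 0.06, 0.881], [0.883, -0.0, -0.469]]
ft_force: [-0.0, 0.4, -1.1]
grip_width: 0.001
gripper_force: 0.7
```

```bash
python3 - <<'E'
from h import *
s=st()
E
```

```text
16.22 tcp [0.5739 0.2047 0.038 ] bay [11.6 -1.6 38. ] F [-0.   0.4 -1.1] w 0.001 q [ 0.72  1.28 -1.09  1.84 -0.1   0.55  0.23]
```

Emit:
step_arm(targets=[{"tx": -0.15, "ty": 0.0, "tz": 0.08, "ax": 0.0, "ay": 0.0, "az": 0.0, "jaw": 0.0}, {"tx": -0.3, "ty": 0.0, "tz": 0.16, "ax": 0.0, "ay": 0.0, "az": 0.0, "jaw": 0.0}, {"tx": -0.4, "ty": 0.0, "tz": 0.21, "ax": 0.0, "ay": 0.0, "az": 0.0, "jaw": 0.0}, {"tx": -0.4, "ty": 0.0, "tz": 0.21, "ax": 0.0, "ay": 0.0, "az": 0.0, "jaw": 0.0}])

```text
clock: 16.55
ee_pos: [0.5741, 0.2047, 0.0335]
orientation: [[-0.028, 0.998, -0.053], [0.469, 0.06, 0.881], [0.883, -0.0, -0.47]]
ft_force: [0.4, -1.8, 0.3]
grip_width: -0.001
gripper_force: 1.0
```

Emit:
step_arm(targets=[{"tx": -0.15, "ty": 0.0, "tz": 0.08, "ax": 0.0, "ay": 0.0, "az": 0.0, "jaw": 0.0}, {"tx": -0.3, "ty": 0.0, "tz": 0.16, "ax": 0.0, "ay": 0.0, "az": 0.0, "jaw": 0.0}, {"tx": -0.3, "ty": 0.0, "tz": 0.16, "ax": 0.0, "ay": 0.0, "az": 0.0, "jaw": 0.0}])

```text
clock: 16.8
ee_pos: [0.5739, 0.2049, 0.03]
orientation: [[-0.028, 0.998, -0.053], [0.469, 0.06, 0.881], [0.883, -0.0, -0.469]]
ft_force: [0.2, -2.1, -0.0]
grip_width: 0.0
gripper_force: 0.9
```

```bash
python3 fin.py | head -3
```

```text
16.8 tcp [0.5739 0.2049 0.03  ] bay [11.8 -1.6 30. ] F [ 0.2 -2.1 -0. ] w 0.0 q [ 0.71  1.3  -1.08  1.84 -0.09  0.54  0.24]
y 27 {(113, 48): 124, (128, 48): 113, (-2, 74): 229, (-2, 65): 242, (0, 66): 237, (-1.5, 20): 292, (4, 18): 284, (4, 33): 270, (-70, 18): 465} 263
0 [128, 126, 121] 21 [166, 162, 154] 24 [151, 147, 140] 27 [168, 164, 156] 30 [146, 142, 135] 33 [165, 162, 153] 36 [141, 138, 131] 81 [121, 122, 123] 87 [156, 156, 154] 90 [177, 177, 173] 93 [197, 197, 191] 222 [130, 131, 133] 234 [85, 85, 86] 243 [116, 117, 118] 246 [98, 103, 105] 249 [82, 60, 51] 252 [90, 91, 92] 288 [117, 113, 116] 291 [131, 127, 130] 300 [86, 85, 87] 303 [47, 49, 52]
```

```bash
python3 - <<'E'
from h import *
c,s=pickle.load(open('pics/last.pkl','rb'));I=c['image'].astype(int)
for u in(262,285,300,345,375):
    out=[];last=None
    for v in range(80,320,2):
        p=I[v,u-1:u+2].mean(0).astype(int)
        if last is None or abs(p-last).max()>9:out.append((v,*p.tolist()))
        last=p
    print(u,out)
hsv=cv2.cvtColor(c['image'],cv2.COLOR_RGB2HSV);m=cv2.inRange(hsv,(90,80,30),(115,255,255));m[:,450:]=0;m[:,:200]=0;ys,xs=np.where(m[:330]);print(len(ys),ys.min() if len(ys) else 0,ys.max() if len(ys) else 0)
E
```

```text
262 [(80, 137, 138, 139), (88, 141, 141, 141), (92, 164, 164, 162), (94, 187, 186, 183), (96, 197, 196, 192), (220, 188, 187, 183), (222, 130, 131, 133), (232, 114, 115, 118), (234, 85, 85, 85), (242, 122, 123, 124), (246, 98, 103, 105), (248, 114, 72, 53), (250, 51, 50, 50), (252, 84, 84, 86), (288, 117, 113, 115), (290, 133, 129, 132), (298, 121, 118, 120), (300, 56, 57, 59)]
285 [(80, 199, 199, 194), (110, 189, 204, 188), (220, 174, 187, 190), (222, 127, 128, 130), (232, 113, 113, 116), (234, 83, 84, 85), (242, 121, 122, 123), (244, 111, 112, 113), (246, 95, 101, 104), (248, 112, 69, 50), (250, 46, 47, 47), (252, 49, 80, 97), (290, 36, 58, 70), (292, 85, 84, 85), (294, 59, 60, 64)]
300 [(80, 198, 198, 194), (110, 189, 205, 189), (152, 184, 198, 200), (220, 173, 187, 189), (222, 127, 128, 130), (232, 113, 115, 116), (234, 82, 84, 85), (242, 120, 122, 123), (244, 111, 112, 113), (246, 95, 100, 103), (248, 111, 68, 50), (250, 45, 46, 47), (252, 48, 80, 97), (258, 44, 50, 54), (282, 47, 48, 52), (298, 37, 38, 41)]
345 [(80, 198, 198, 194), (110, 189, 203, 188), (152, 184, 199, 200), (220, 171, 187, 189), (222, 126, 128, 130), (232, 114, 115, 116), (234, 82, 84, 85), (242, 121, 121, 122), (244, 110, 112, 113), (246, 95, 100, 103), (248, 110, 68, 50), (250, 44, 45, 47), (252, 48, 80, 98), (260, 42, 48, 52), (284, 46, 47, 51), (298, 36, 37, 39), (302, 43, 44, 49)]
375 [(80, 158, 158, 157), (84, 177, 177, 173), (88, 195, 195, 190), (222, 127, 130, 132), (232, 114, 115, 117), (234, 82, 84, 85), (242, 122, 122, 123), (244, 111, 112, 113), (246, 96, 100, 103), (248, 110, 68, 50), (250, 47, 47, 47), (252, 65, 84, 93), (288, 115, 112, 113), (290, 132, 128, 131), (304, 95, 93, 96), (306, 41, 43, 46)]
2310 251 290
```

The tail is now well below the rail level. I'll keep pressing gently to the floor.

Emit:
step_arm(targets=[{"tx": -0.15, "ty": 0.0, "tz": 0.08, "ax": 0.0, "ay": 0.0, "az": 0.0, "jaw": 0.0}, {"tx": -0.25, "ty": 0.0, "tz": 0.13, "ax": 0.0, "ay": 0.0, "az": 0.0, "jaw": 0.0}, {"tx": -0.35, "ty": 0.0, "tz": 0.19, "ax": 0.0, "ay": 0.0, "az": 0.0, "jaw": 0.0}, {"tx": -0.35, "ty": 0.0, "tz": 0.19, "ax": 0.0, "ay": 0.0, "az": 0.0, "jaw": 0.0}])

```text
clock: 17.18
ee_pos: [0.5738, 0.2049, 0.0261]
orientation: [[-0.028, 0.998, -0.054], [0.469, 0.061, 0.881], [0.883, -0.0, -0.469]]
ft_force: [1.1, -0.9, -0.4]
grip_width: -0.003
gripper_force: 0.7
```

```bash
cat > cols.py <<'E'
from h import *
import sys,subprocess
print(subprocess.run(['python3','fin.py'],capture_output=True,text=True).stdout.split('\n')[0:2])
c,s=pickle.load(open('pics/last.pkl','rb'));I=c['image'].astype(int)
for u in map(int,sys.argv[1:]):
    out=[];last=None
    for v in range(0,320,2):
        p=I[v,u-1:u+2].mean(0).astype(int)
        if last is None or abs(p-last).max()>9:out.append((v,*p.tolist()))
        last=p
    print(u,out)
E
python3 cols.py 285 300 355
```

```text
['17.18 tcp [0.5738 0.2049 0.0261] bay [11.9 -1.5 26.1] F [ 1.1 -0.9 -0.4] w -0.003 q [ 0.71  1.3  -1.08  1.84 -0.09  0.54  0.24]', 'y 27 {(113, 48): 119, (128, 48): 108, (-2, 74): 223, (-2, 65): 237, (0, 66): 231, (-1.5, 20): 288, (4, 18): 281, (4, 33): 266, (-70, 18): 464} 262']
285 [(0, 129, 126, 123), (18, 164, 160, 154), (20, 155, 151, 144), (26, 147, 143, 136), (30, 192, 187, 178), (32, 143, 139, 133), (44, 204, 204, 200), (106, 191, 209, 191), (214, 157, 172, 173), (216, 129, 131, 133), (226, 115, 116, 119), (228, 84, 85, 86), (236, 123, 124, 125), (240, 104, 105, 107), (242, 108, 72, 58), (250, 67, 51, 45), (252, 47, 79, 96), (290, 29, 56, 70), (292, 84, 85, 85), (294, 60, 61, 64), (298, 47, 48, 52)]
300 [(0, 130, 127, 123), (20, 165, 161, 153), (22, 148, 145, 138), (24, 137, 134, 128), (26, 157, 154, 146), (28, 141, 139, 131), (30, 170, 166, 158), (34, 139, 136, 129), (42, 130, 131, 135), (44, 206, 205, 201), (106, 191, 209, 191), (148, 186, 200, 199), (214, 157, 172, 173), (216, 129, 131, 133), (226, 114, 116, 119), (228, 84, 86, 86), (236, 122, 123, 124), (240, 103, 106, 107), (242, 109, 72, 59), (250, 65, 51, 44), (252, 45, 78, 96), (258, 42, 48, 54), (284, 47, 48, 51), (298, 38, 39, 41)]
355 [(0, 130, 128, 123), (20, 201, 195, 186), (22, 157, 153, 146), (30, 139, 135, 129), (32, 194, 189, 179), (34, 129, 126, 119), (42, 130, 131, 133), (44, 206, 205, 201), (106, 190, 207, 190), (148, 186, 199, 198), (214, 173, 189, 190), (216, 129, 131, 132), (226, 116, 118, 120), (228, 84, 85, 87), (236, 123, 124, 124), (240, 104, 106, 106), (242, 109, 71, 58), (250, 65, 50, 44), (252, 45, 78, 96), (290, 28, 56, 70), (292, 65, 66, 68), (294, 43, 44, 48)]
```

Emit:
step_arm(targets=[{"tx": -0.15, "ty": 0.0, "tz": 0.08, "ax": 0.0, "ay": 0.0, "az": 0.0, "jaw": 0.0}, {"tx": -0.25, "ty": 0.0, "tz": 0.13, "ax": 0.0, "ay": 0.0, "az": 0.0, "jaw": 0.0}, {"tx": -0.25, "ty": 0.0, "tz": 0.13, "ax": 0.0, "ay": 0.0, "az": 0.0, "jaw": 0.0}, {"tx": -0.25, "ty": 0.0, "tz": 0.13, "ax": 0.0, "ay": 0.0, "az": 0.0, "jaw": 0.0}])

```text
clock: 17.57
ee_pos: [0.5738, 0.2051, 0.0244]
orientation: [[-0.029, 0.998, -0.054], [0.468, 0.061, 0.882], [0.883, 0.0, -0.469]]
ft_force: [-1.2, -4.7, 7.4]
grip_width: -0.0
gripper_force: 4.4
```

```bash
python3 cols.py 285 355
```

```text
['17.57 tcp [0.5738 0.2051 0.0244] bay [12.1 -1.5 24.4] F [-1.2 -4.7  7.4] w -0.0 q [ 0.71  1.31 -1.08  1.83 -0.09  0.54  0.24]', 'y 27 {(113, 48): 117, (128, 48): 106, (-2, 74): 220, (-2, 65): 234, (0, 66): 229, (-1.5, 20): 287, (4, 18): 279, (4, 33): 264, (-70, 18): 465} 261']
285 [(0, 130, 127, 124), (18, 224, 219, 208), (20, 155, 152, 144), (24, 184, 179, 170), (26, 137, 133, 126), (28, 150, 146, 140), (30, 226, 221, 210), (32, 134, 130, 125), (34, 144, 141, 134), (40, 130, 131, 133), (42, 206, 206, 201), (104, 192, 208, 192), (148, 187, 201, 202), (212, 122, 137, 139), (214, 134, 135, 136), (224, 105, 106, 107), (226, 84, 85, 86), (234, 124, 125, 126), (236, 114, 115, 116), (238, 102, 104, 105), (240, 110, 73, 59), (250, 58, 46, 44), (252, 47, 78, 96), (290, 29, 55, 70), (292, 85, 85, 86), (294, 59, 59, 63), (298, 46, 48, 51)]
355 [(0, 132, 128, 124), (20, 192, 187, 178), (22, 152, 147, 140), (32, 186, 181, 171), (34, 128, 125, 119), (40, 128, 129, 132), (42, 208, 207, 203), (104, 191, 207, 191), (148, 187, 202, 203), (212, 121, 135, 139), (214, 134, 135, 137), (224, 107, 109, 110), (226, 84, 85, 86), (234, 125, 125, 126), (236, 114, 113, 115), (238, 102, 104, 105), (240, 110, 72, 58), (250, 57, 45, 43), (252, 44, 78, 95), (290, 29, 57, 72), (292, 64, 65, 67), (294, 43, 45, 49)]
```

The finger meets 7 N at a tip height that matches the bank's top lying at floor level. I'll ease off and withdraw along the finger axis.

Emit:
step_arm(targets=[{"tx": 0.1, "ty": 0.0, "tz": -0.05, "ax": 0.0, "ay": 0.0, "az": 0.0, "jaw": 0.0}, {"tx": 0.2, "ty": 0.0, "tz": -0.1, "ax": 0.0, "ay": 0.0, "az": 0.0, "jaw": 0.0}, {"tx": 0.4, "ty": 0.0, "tz": -0.2, "ax": 0.0, "ay": 0.0, "az": 0.0, "jaw": 0.0}, {"tx": 0.6, "ty": 0.0, "tz": -0.6, "ax": 0.0, "ay": 0.0, "az": 0.0, "jaw": 0.0}, {"tx": 0.6, "ty": 0.0, "tz": -1.6, "ax": 0.0, "ay": 0.0, "az": 0.0, "jaw": 0.0}, {"tx": 0.6, "ty": 0.0, "tz": -3.0, "ax": 0.0, "ay": 0.0, "az": 0.0, "jaw": 0.0}, {"tx": 0.6, "ty": 0.0, "tz": -4.5, "ax": 0.0, "ay": 0.0, "az": 0.0, "jaw": 0.0}, {"tx": 0.6, "ty": 0.0, "tz": -6.0, "ax": 0.0, "ay": 0.0, "az": 0.0, "jaw": 0.0}, {"tx": 0.6, "ty": 0.0, "tz": -7.0, "ax": 0.0, "ay": 0.0, "az": 0.0, "jaw": 0.0}, {"tx": 0.6, "ty": 0.0, "tz": -7.0, "ax": 0.0, "ay": 0.0, "az": 0.0, "jaw": 0.0}, {"tx": 0.6, "ty": 0.0, "tz": -7.0, "ax": 0.0, "ay": 0.0, "az": 0.0, "jaw": 0.0}])

```text
clock: 18.53
ee_pos: [0.5777, 0.1455, 0.0619]
orientation: [[-0.028, 0.998, -0.052], [0.469, 0.06, 0.881], [0.883, 0.001, -0.47]]
ft_force: [-0.2, -0.2, 0.5]
grip_width: 0.002
gripper_force: 0.0
```

```bash
python3 fin.py
```

```text
18.53 tcp [0.5777 0.1455 0.0619] bay [-47.7  -1.8  61.9] F [-0.2 -0.2  0.5] w 0.002 q [ 0.8   1.25 -1.09  1.8  -0.09  0.68  0.24]
y 27 {(113, 48): 118, (128, 48): 110, (-2, 74): 184, (-2, 65): 194, (0, 66): 191, (-1.5, 20): 237, (4, 18): 232, (4, 33): 219, (-70, 18): 333} 280
0 [129, 126, 123] 27 [212, 206, 196] 30 [138, 135, 128] 33 [178, 173, 164] 36 [161, 156, 149] 42 [143, 140, 133] 57 [136, 137, 139] 69 [143, 143, 143] 72 [157, 158, 156] 75 [171, 171, 168] 78 [185, 185, 181] 81 [198, 199, 193] 180 [134, 134, 134] 186 [121, 122, 122] 189 [92, 91, 91] 195 [120, 119, 119] 198 [140, 90, 71] 234 [128, 84, 64] 237 [64, 53, 47] 240 [145, 139, 141] 261 [230, 225, 228] 300 [186, 181, 184] 303 [61, 61, 63] 
y 10 {(113, 48): 118, (128, 48): 110, (-2, 74): 183, (-2, 65): 194, (0, 66): 191, (-1.5, 20): 237, (4, 18): 232, (4, 33): 219, (-70, 18): 333} 304
0 [129, 126, 122] 27 [224, 219, 208] 30 [161, 157, 150] 33 [196, 192, 182] 36 [162, 158, 150] 39 [204, 200, 189] 42 [141, 137, 132] 60 [202, 202, 197] 180 [127, 133, 133] 186 [119, 120, 121] 189 [89, 89, 88] 195 [117, 117, 116] 198 [138, 86,
[... 394 characters left out ...]
2, 201, 197] 180 [126, 131, 133] 186 [119, 119, 120] 189 [88, 87, 87] 195 [116, 115, 115] 198 [137, 85, 65] 234 [123, 75, 52] 237 [65, 45, 36] 240 [52, 73, 88] 243 [91, 89, 90] 246 [148, 141, 144] 249 [135, 130, 133] 258 [72, 69, 70] 261 [55, 53, 54] 
y -29 {(113, 48): 118, (128, 48): 110, (-2, 74): 183, (-2, 65): 194, (0, 66): 191, (-1.5, 20): 236, (4, 18): 232, (4, 33): 219, (-70, 18): 333} 359
0 [130, 128, 123] 45 [162, 158, 151] 48 [132, 129, 124] 57 [137, 138, 140] 75 [189, 188, 184] 180 [132, 132, 131] 186 [119, 120, 121] 189 [89, 88, 88] 195 [117, 116, 117] 198 [137, 85, 65] 234 [124, 76, 54] 237 [53, 39, 32] 240 [138, 133, 136] 267 [225, 219, 223] 297 [205, 198, 203] 300 [58, 58, 61]
```

The flap is closed and no bank shows above the rails. I'll take the hand away and check the carriage and bank from the top camera.

Emit:
step_arm(targets=[{"tx": 2.0, "ty": 0.0, "tz": -2.0, "ax": 0.0, "ay": 0.0, "az": 0.0, "jaw": 0.0}, {"tx": 4.0, "ty": 0.0, "tz": -5.0, "ax": 0.0, "ay": -6.0, "az": 0.0, "jaw": 0.0}, {"tx": 6.0, "ty": 0.0, "tz": -8.0, "ax": 0.0, "ay": -12.0, "az": 0.0, "jaw": 0.0}, {"tx": 7.0, "ty": 0.0, "tz": -11.0, "ax": 0.0, "ay": -18.0, "az": 0.0, "jaw": 0.0}, {"tx": 7.0, "ty": 0.0, "tz": -12.0, "ax": 0.0, "ay": -24.0, "az": 0.0, "jaw": 0.0}, {"tx": 7.0, "ty": 0.0, "tz": -12.0, "ax": 0.0, "ay": -24.0, "az": 0.0, "jaw": 0.0}, {"tx": 7.0, "ty": 0.0, "tz": -12.0, "ax": 0.0, "ay": -24.0, "az": 0.0, "jaw": 0.0}])

```text
clock: 19.17
ee_pos: [0.5816, 0.075, 0.1813]
orientation: [[-0.052, 0.998, -0.037], [0.787, 0.064, 0.613], [0.614, 0.003, -0.789]]
ft_force: [-0.5, 0.1, -0.7]
grip_width: 0.0
gripper_force: 0.0
```

```bash
python3 - <<'E'
from h import *
st();c=manip.capture('top');pickle.dump(c,open('pics/top2.pkl','wb'));c0=pickle.load(open('pics/top.pkl','rb'))
for y in(0,-20):
  for p in((113,y,48),(128,y,48),(128,y,16.5),(4,y,74),(4,y,16.5),(-70,y,18)):print(p,proj(c,[b2w(p)])[0].round(1),end=' ')
  print()
  v=int(round(proj(c,[b2w((70,y,30))])[0][1]))
  for k in(c0,c):print(v,[(u,*k['image'][v-1:v+2,u].mean(0).astype(int).tolist()) for u in range(206,282,2)])
E
```

```text
19.17 tcp [0.5816 0.075  0.1813] bay [-118.3   -1.3  181.3] F [-0.5  0.1 -0.7] w 0.0 q [ 0.73  0.79 -0.99  1.73 -0.03  0.89  0.01]
(113, 0, 48) [226.9 193.6] (128, 0, 48) [220.4 193.9] (128, 0, 16.5) [223.8 196.4] (4, 0, 74) [273.  189.2] (4, 0, 16.5) [275.8 194.1] (-70, 0, 18) [306.7 192.6] 
194 [(206, 187, 188, 186), (208, 185, 186, 184), (210, 182, 183, 182), (212, 191, 192, 190), (214, 192, 192, 191), (216, 192, 193, 191), (218, 192, 192, 192), (220, 191, 193, 191), (222, 191, 192, 192), (224, 182, 195, 184), (226, 181, 194, 183), (228, 180, 189, 181), (230, 180, 188, 181), (232, 191, 193, 192), (234, 191, 193, 192), (236, 192, 192, 191), (238, 192, 193, 192), (240, 191, 193, 192), (242, 191, 191, 191), (244, 192, 193, 192), (246, 191, 193, 191), (248, 193, 194, 193), (250, 192, 193, 191), (252, 192, 193, 193), (254, 193, 194, 191), (256, 192, 193, 191), (258, 192, 192, 191), (260, 193, 193, 193), (262, 192, 193, 193), (264, 192, 193, 192), (266, 191, 192, 191), (268, 192, 193, 192), (270, 193, 193, 192), (272, 169, 170, 169), (274, 142, 144, 145), (276, 113, 89, 75), (278, 149, 
[... 2024 characters left out ...]
218, 181, 194, 183), (220, 179, 188, 180), (222, 179, 188, 179), (224, 177, 188, 189), (226, 177, 191, 195), (228, 178, 191, 195), (230, 177, 191, 194), (232, 177, 190, 193), (234, 177, 191, 194), (236, 178, 191, 195), (238, 179, 192, 194), (240, 177, 190, 193), (242, 178, 191, 195), (244, 179, 191, 194), (246, 177, 190, 194), (248, 178, 191, 194), (250, 178, 191, 194), (252, 177, 191, 193), (254, 177, 191, 193), (256, 178, 191, 194), (258, 178, 191, 195), (260, 177, 190, 193), (262, 179, 191, 195), (264, 177, 191, 194), (266, 177, 192, 194), (268, 178, 191, 194), (270, 178, 191, 194), (272, 161, 173, 177), (274, 145, 147, 149), (276, 108, 83, 73), (278, 126, 123, 124), (280, 132, 129, 132)]
```

The carriage has shifted about 6.6 px, or 15 mm, which is its home value. The flap pixels match the closed picture from the start, and the hand is clear. Handing in.

```bash
python3 -c "
from bench import manip
print(manip.hand_in())"
```

```text
the job is handed in; nothing more can be done
None
```

I loaded the power bank into the bay and handed the job in at about 19 s. The last camera readings put the carriage at about 15 mm (its home value) with the flap closed, and the hand is clear; I did not view a final picture, and the hand-in gave no verdict.

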